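Hang the utensil caddy back on the slatwall board

ROBOT

A 6-joint arm with a two-finger parallel gripper is mounted at the origin on the work surface. World frame = base frame: x ahead of the robot, y to its left, z up, the work surface at z = 0. Lengths are in m, angles in rad, forces in N, time in s.
With the tool pointing down it reaches from about 0.35 to 0.975 m from the base axis. Payload 4.9 kg.
Tool frame: the origin (TCP) lies at the very end of the fingers, on their centre line; the grasp point (between the pads) lies 19 mm behind it; x points along the fingers, y is the direction in which the jaws open and shut, and the axes are right-handed (so a half turn about x gives the same grasp; the last joint's range is limited). The gripper opens to 85 mm and grips with 20 to 120 N. Pads are 22 mm wide; open, the fingers measure 114 mm over their backs; the gripper's body (76 mm by 85 mm) begins 54 mm behind the grasp point. The pads swing forward as they close: fully open they stand 13 mm farther back than shut.
Start: joints at [-1.296, 0.053, 1.613, -0, 1.476, -0.119], TCP at [0.24, -0.577, 0.231] pointing down, gripper open.
Joint ranges: [-3.01, 3.01], [-1.01, 2.22], [0.06, 2.58], [-1.02, 4.17], [0.09, 2.62], [-3.14, 3.14]. Speed limits (rad/s): [2.57, 2.57, 3.14, 3.14, 3.14, 3.14].

INTERFACE

Orientations are given as a rotation vector (axis times angle).
In Python, from station import ctrl, get_image, calibration, finish_job, search_frame, cut_out, mark_of gives the robot as it stands. The module is installed in compiled form; this text tells all that it offers.
- The arm moves only by the tool arm_command, never from a script. Its argument "plan" is a list that holds one entry, the list of rows, each a list of 7 numbers: the shift along the tool's x, y, z in m, then the turn, a rotation vector about the tool's x, y, z in degrees, then the finger opening in m, from 0 to 0.0854. A call has 1 to 20 rows; each row shifts and turns the pose as measured when the row begins, along the tool's axes as they then stand; what a row does not reach is not made up. A row lasts 1/12 s, in which the tool goes at most 41.7 mm and 7.16 degrees, less where a joint would pass 70% of its speed; a pose out of reach is approached as far as the arm can. A call with a gripper value outside its range is refused whole. The fingers move at their own pace and stop on an object; "squeeze" is the grip in N (left out, the last holds). Time passes only in rows, so rows that do not move let the fingers close. It gives the time, the measured TCP pose, the force and the opening at its end, in the units of the state.
- ctrl.get_obs(): the state, without advancing time (a new reading comes with each control period).
- get_image(name): name is "side" or "top"; returns the picture (480x640x3 uint8, red, green, blue); there is no depth.
- calibration(name): a dict with "fx", "fy", "cx", "cy" (pixels), "cam_to_world" (4x4, takes a point from camera to world coordinates). Camera axes: x right, y down, z forward; pixel columns grow to the right and rows downward; lengths in m; the calibration is good to about 2 mm. A picture is of the moment at which its call begins. calibration takes no time and is no camera call.
- finish_job(): hands the job in, once; it reports no verdict.
Trained networks look in the newest picture that a camera, given by its name, has taken for a name from the list of things; names that differ only in an ending like _2 or _b are one class to them, and where a whole thing is asked for, a point or a joint stands for the part that bears it (a point fixed in the world has none). Each returns a list of dicts, best first, with "conf" (0 to 1); they miss things now and then, are a little off and sometimes report something else, mostly with a low value. They report only what shows in the picture. A call takes as long as a camera call. They do not tell look-alikes from the thing itself.
- search_frame(camera, thing): "at" ([x, y, z] in m, in the coordinates of the camera as it stood for that picture, good to about 4 mm: the middle of the surface that is visible of it).
- cut_out(camera, thing): "mask" (480x640 bool, what is visible of it).
- mark_of(camera, thing): "at" ([x, y, z] in m, in the coordinates of the camera as it stood for that picture, good to about 4 mm: a listed point, or the origin of a listed thing).
The state is a dict: "t": time; "q": joint angles; "dq": joint speeds; "effort": joint torques, N m; "tool_pos": TCP position; "tool_rot": TCP orientation; "contact_force": force on the tool from outside, world axes, zero at the start; "wrist_torque": the same for the moment, N m; "opening": finger opening in m.
Only numpy, scipy, OpenCV 4.12 (cv2) and the standard library are available. Lean on these libraries where they do the work, as an engineer would, in place of code of your own. Each camera call takes 0.05 s, during which the arm holds its last target. There are 200 camera calls.

TASK

Pick up the empty steel caddy from the table and hang it on the slatwall board, in the free space of the upper groove between the two caddies already hanging there: tip its front up, work the hook at its back into the groove, then swing it down until it sits fully home with its back against the board, and let go. Work gently: do not force the hook against the thin slats, do not let the caddy drop or slap down, do not shove the hanging caddies along or bump the board with the gripper, and leave the other things on the table where they are.

Things in the scene. Friction and masses are not known exactly. Their poses are not given: they have to be found in the camera images.
- caddy: The loose caddy on the table: an open-topped box of folded stainless sheet (walls 2.5 mm), 110 long (x) x 56 wide (y) x 60 high, 0.2 to 0.37 kg. Origin: centre of its underside; z up; +x towards its back, which carries the hook; the front wall (-x) is only 34 high. It can be gripped across its 56 mm width.
- caddy_hook (a point): Underside of the hook's web where it leaves the caddy's back face: x = 55, y = 0, z = 57 mm in the caddy's frame, axes as the caddy's. The hook is a strip 50 wide, 3 thick: the web runs level 9 mm out along +x, then a lip turns up; its rounded top is 17 mm above this point, 6 mm clear between back face and lip.
- stand: Steel foot of the slatwall board, fixed at the right of the table. Origin on the table under the hinge line; z up, +x into the board (away from its face), y along it. The board (360 long, 195 high, 24 thick) turns about a stiff hinge along y at z = 30 mm and leans back (top to +x) by 2 to 14 degrees. The lean differs each time and is not measured; 25 N does not shift it.
- caddy_a (a joint): A like caddy with wooden spoons in it (up to 155 mm over its underside), hanging in the upper groove: its centre is at y = +120 mm of the stand's frame plus this value (m). It slides along the groove when pushed with 3 N.
- caddy_b (a joint): A like caddy with piping nozzles in it, hanging in the upper groove: its centre is at y = -120 mm of the stand's frame plus this value (m). It slides along the groove when pushed with 3 N.
- squeeze_bottle: Bystander: upright clear squeeze bottle, 54 across, 150 high; origin under its centre.
- deli_tub: Bystander: clear round tub with white lid, 90 across, 60 high; origin under its centre.
- tape_roll: Bystander: roll of paper tape lying flat, 90 across, 36 high; origin under its centre.
- scoop: Bystander: steel measuring scoop, 56 across, 34 high; its handle runs 135 mm from the cup's centre along -x; origin under the cup's centre.
- nozzle: Bystander: steel piping nozzle, a cone standing on its wide end, 44 across, 55 high; origin under its centre.
- probe_case: Bystander: grey plastic case, 50 x 90 x 22 high; origin under its centre.
- hinge (a point): Middle of the hinge line, on the foot; axes as the stand's. The board's face plane holds this line. Measured up the board's face from here: lower groove mouth 68 to 80 mm, upper groove mouth 144 to 156, top edge 195. The slats are 4 mm thick with rounded edges; behind each mouth a cavity, 16 mm deep, runs on 10 mm above and 10 mm below it.
- plumb (a point): Point fixed to the foot, not the board: where the middle of the upper groove's lower slat edge would be if the board stood upright (174 mm up). The lip is taller than the mouth, so it enters only with the front tipped up 30 degrees or more from the seated attitude (42 is easy). Seated: web on the lower slat edge, lip up behind the upper slat, back resting on the face, 2 mm play.
There are look-alikes about, which are no part of the job. Leave any blue or purple look-alike of the caddy alone.

How it is judged:
By the outcome, as a careful person would: the job done as asked, in the order asked, and still so for the second after the job is handed in, with the robot touching nothing.
It also fails if it takes over 67 s, if anything falls off the work surface, if the arm or the gripper's body presses on something with over 40 N, if the wrist force passes 120 N, or if a joint passes its speed limit or range.

## Working session

There is one attempt and no reset: what is moved stays moved. The work goes in short steps, Python scripts to look and compute and a tool call to move; the robot and the scene stay as the last step left them, time stands still between calls to the robot, and variables do not carry over. Pictures are saved under pics/ and viewed, about 8 in all and at most 12, crops included, and the job is handed in when it is done.

Besides the shell and the picture viewer there is one more tool, called after ">>>" as a command line: name --argument value ..., lists and objects as JSON in quotes. arm_command: Moves the arm, as the interface text tells. Its arguments: {"type":"object","properties":{"plan":{"type":"array","items":{"type":"array","items":{"type":"array","items":{"type":"number"}}}},"squeeze":{"type":"number"}},"required":["plan"]}

```bash
mkdir -p pics; cat > h.py <<'E'
import numpy as np, cv2
from scipy.spatial.transform import Rotation as R
from station import ctrl, get_image, calibration, finish_job, search_frame, cut_out, mark_of
def save(img,name): cv2.imwrite('pics/'+name, img[:,:,::-1])
def w(cam,p):
    T=np.array(calibration(cam)['cam_to_world']); return (T@np.r_[p,1])[:3]
def px(cam,P):
    c=calibration(cam); q=(np.linalg.inv(np.array(c['cam_to_world']))@np.r_[P,1])[:3]
    return np.array([c['fx']*q[0]/q[2]+c['cx'], c['fy']*q[1]/q[2]+c['cy']])
def ray(cam,u,v):
    c=calibration(cam); T=np.array(c['cam_to_world'])
    return T[:3,3], T[:3,:3]@np.array([(u-c['cx'])/c['fx'],(v-c['cy'])/c['fy'],1])
def atz(cam,u,v,z):
    o,d=ray(cam,u,v); return o+d*(z-o[2])/d[2]
E
python3 - <<'E'
from h import *
np.set_printoptions(precision=4,suppress=True)
for c in('side','top'):
    save(get_image(c),c+'0.png'); print(c,calibration(c))
    for t in('caddy','caddy_hook','stand','hinge','plumb','caddy_a'):
        for r in mark_of(c,t)[:4]:
            P=w(c,r['at']) if np.ndim(r['at'])==1 else r['at']; print(c,t,round(r['conf'],2),P,px(c,P))
print(ctrl.get_obs())
E
```

```text
side {'fx': 437.27008057799605, 'fy': 437.27008057799605, 'cx': 312.46198923420906, 'cy': 244.3903947706114, 'cam_to_world': array([[-0.9541, -0.2428,  0.1753,  0.307 ],
       [-0.299 ,  0.7386, -0.6042,  0.5181],
       [ 0.0172, -0.6289, -0.7773,  0.8114],
       [ 0.    ,  0.    ,  0.    ,  1.    ]])}
side caddy 0.77 [0.2234 0.296  0.0022] [389.6926 457.68  ]
side caddy 0.63 [ 0.5215  0.1382 -0.0011] [261.3247 331.0951]
side caddy 0.6 [0.3558 0.1676 0.0022] [335.2703 366.9784]
side caddy_hook 0.8 [0.4766 0.1105 0.0566] [285.5983 311.499 ]
side caddy_hook 0.74 [0.4098 0.1604 0.0566] [310.278 343.201]
side stand 0.63 [ 0.5796 -0.3249 -0.0005] [304.3658 178.7741]
side hinge 0.39 [ 0.5192  0.1378 -0.0028] [262.5105 331.6598]
side plumb 0.94 [ 0.5758 -0.3236  0.1733] [305.8928 125.6036]
side caddy_a 0.77 [0.2234 0.296  0.0022] [389.6926 457.68  ]
side caddy_a 0.63 [ 0.5215  0.1382 -0.0011] [261.3247 331.0951]
side caddy_a 0.6 [0.3558 0.1676 0.0022] [335.2703 366.9784]
top {'fx': 574.6630383902474, 'fy': 574.6630383902474, 'cx': 323.0435564734463, 'cy': 244.75070000115682, 'cam_to_worl
[... 1034 characters left out ...]

top caddy_a 0.95 [0.5215 0.1374 0.0006] [259.1198 226.8878]
top caddy_a 0.87 [ 0.2212  0.2962 -0.0034] [191.4433 352.1355]
top caddy_a 0.79 [0.3567 0.1716 0.0046] [244.1871 293.8012]
top caddy_a 0.61 [0.4743 0.1091 0.0602] [267.8089 240.5183]
{'t': 0.7, 'q': array([-1.296 ,  0.0527,  1.6129, -0.    ,  1.476 , -0.119 ]), 'dq': array([-0.0011,  0.001 , -0.0008, -0.0006, -0.0004,  0.0006]), 'effort': array([ -0.002 , -39.3555, -37.0371,  -0.0002,   0.0004,  -0.    ]), 'tool_pos': array([ 0.2398, -0.5771,  0.2313]), 'tool_rot': array([ 2.0053,  0.4   , -2.0053]), 'contact_force': array([-0.8716, -0.0991,  0.1424]), 'wrist_torque': array([0.0241, 0.046 , 0.0632]), 'opening': 0.08592032785379987}
```

View pics/side0.png

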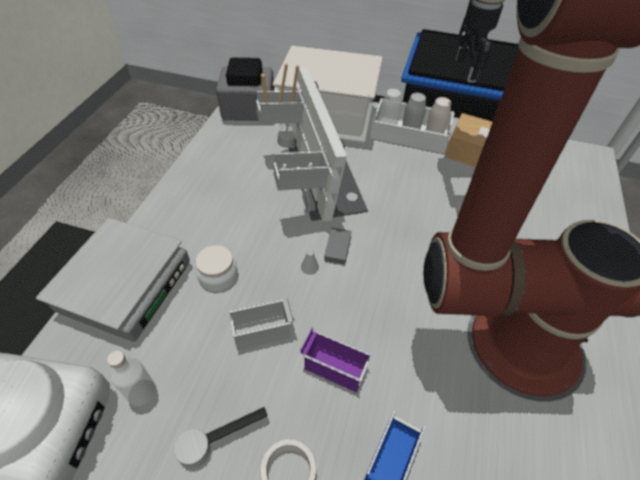

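View pics/top0.png

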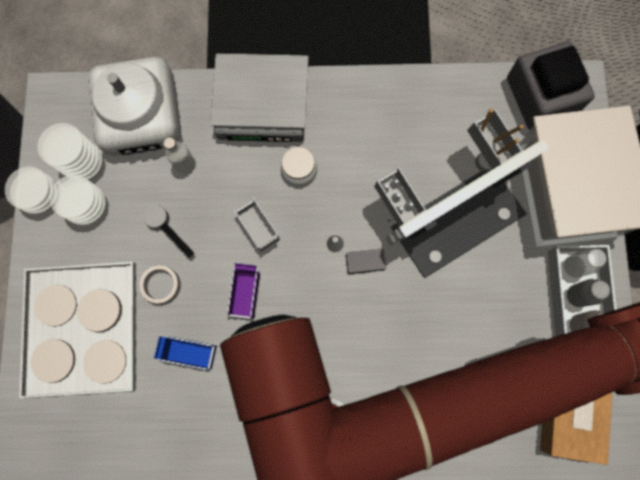

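The pictures show three possible caddies. The bare steel one is at side (262,325), top (257,226), with its hook at top (267,240). The purple one is at side (335,360) and the blue one at side (395,455), and both of those stay where they are. The board runs from top (403,232) to (545,147), with the nozzle caddy at the near end and the spoon caddy at the far end. I'll check crops of the steel caddy and the board.

```bash
python3 - <<'E'
from h import *
s=cv2.imread('pics/side0.png');t=cv2.imread('pics/top0.png')
f=lambda im,x,y,w_,h_:cv2.resize(im[y:y+h_,x:x+w_],(400,300),interpolation=cv2.INTER_CUBIC)
a=np.vstack([np.hstack([f(s,240,60,160,120),f(s,240,130,160,120)]),np.hstack([f(t,360,80,200,150),f(t,220,190,80,60)])])
cv2.imwrite('pics/crop1.png',a)
E
```

```text
(no output)
```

View pics/crop1.png

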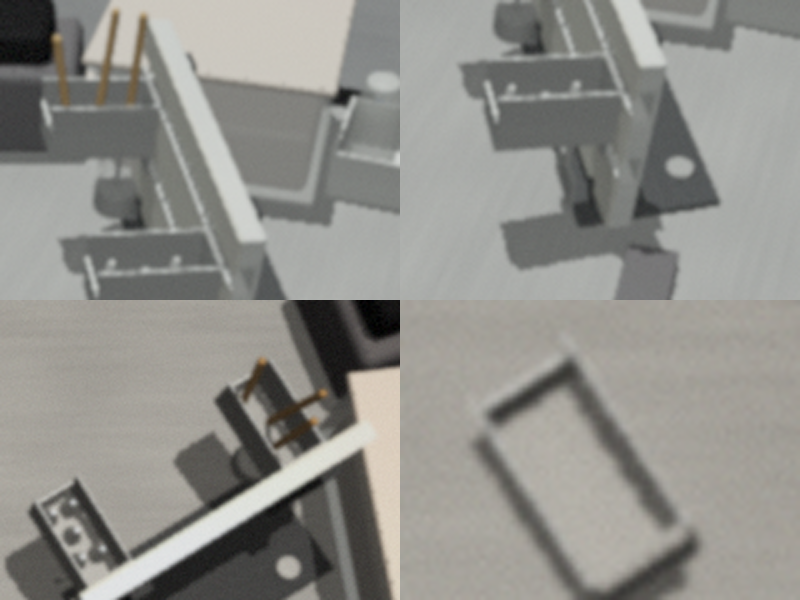

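The crop confirms it: bare steel, hook towards the lower right at top (267,240), low front at upper left. Next I'll fit the stand pose and board lean from the bright top face of the board.

```bash
cat > fit.py <<'E'
from h import *
from scipy.optimize import least_squares
np.set_printoptions(precision=4,suppress=True)
def stand_pts(p,pts):  # board pts (X into, y, u) -> world ; p=x,y,yaw,lean
    x,y,yaw,l=p; pts=np.atleast_2d(pts).astype(float)
    X=pts[:,0]*np.cos(l)+pts[:,2]*np.sin(l); Z=.03-pts[:,0]*np.sin(l)+pts[:,2]*np.cos(l)
    c,s=np.cos(yaw),np.sin(yaw); Y=pts[:,1]
    return np.c_[x+c*X-s*Y, y+s*X+c*Y, Z]
E
python3 - <<'E'
from fit import *
quad={}
for cam,roi,seed in(('side',(285,55,70,110),(325,128)),('top',(390,135,170,110),(470,191))):
    im=cv2.imread(f'pics/{cam}0.png'); g=im.min(2) if cam=='top' else cv2.cvtColor(im,cv2.COLOR_BGR2GRAY)
    g=cv2.resize(g,None,fx=4,fy=4,interpolation=cv2.INTER_CUBIC)
    v=int(g[seed[1]*4,seed[0]*4]); 
    m=np.zeros((g.shape[0]+2,g.shape[1]+2),np.uint8)
    gb=(g>v-30).astype(np.uint8)*255
    keep=np.zeros_like(gb);x,y,w_,h_=[4*k for k in roi];keep[y:y+h_,x:x+w_]=gb[y:y+h_,x:x+w_]
    n,l,st,_=cv2.connectedComponentsWithStats(keep); k=l[seed[1]*4,seed[0]*4]
    cs,_=cv2.findContours((l==k).astype(np.uint8),0,2)
    h=cv2.convexHull(cs[0]); r=cv2.boxPoints(cv2.minAreaRect(cs[0]))/4
    ap=cv2.approxPolyDP(h,10,True)[:,0]/4
    print(cam,v,st[k,4]/16,cv2.contourArea(h)/16,r.tolist(),ap.tolist())
p0=[.578,-.3242,np.deg2rad(-149),.14]
B=[(X,Y,.195) for Y in(-.18,.18) for X in(0,.024)]
for l in(.04,.14,.24):
  for c in('side','top'):
    print(l,c,[px(c,P).round(1).tolist() for P in stand_pts([*p0[:3],l],B)])
E
```

```text
side 197 3078.5 5334.03125 [[285.0, 55.0], [354.75, 55.0], [354.75, 164.75], [285.0, 164.75]] [[286.75, 55.0], [354.75, 55.0], [354.75, 164.75], [335.75, 156.0], [285.5, 85.25]]
top 223 1704.0625 2043.0625 [[399.5885925292969, 226.548583984375], [544.26953125, 138.25469970703125], [551.0113525390625, 149.302001953125], [406.33038330078125, 237.59588623046875]] [[546.25, 141.5], [549.75, 148.25], [407.0, 235.25], [402.0, 230.5], [409.5, 220.5], [541.0, 140.25]]
0.04 side [[328.5, 155.4], [339.6, 154.2], [292.4, 66.5], [301.5, 65.9]]
0.04 top [[396.4, 219.7], [402.8, 229.5], [539.6, 131.4], [546.2, 140.7]]
0.14 side [[337.4, 154.8], [348.3, 154.5], [299.8, 66.3], [308.7, 66.6]]
0.14 top [[401.5, 227.7], [407.7, 237.6], [544.8, 139.1], [551.0, 148.7]]
0.24 side [[346.1, 154.9], [356.5, 155.5], [307.0, 66.9], [315.7, 68.0]]
0.24 top [[406.5, 235.8], [412.4, 245.8], [549.6, 147.0], [555.2, 156.9]]
```

```bash
python3 - <<'E'
from fit import *
B=np.array([(X,Y,.195) for Y in(-.18,.18) for X in(0,.024)])
obs={'side':np.array([[335.3,156.2],[346,154.8],[299,68],[306.3,67]]),'top':np.array([[402,229.5],[407,235.6],[542,140],[549.8,148.2]])}
pl=np.array([.5758,-.3235,.174])
def res(p):
    r=[(np.array([px(c,P) for P in stand_pts(p,B)])-o).ravel() for c,o in obs.items()]
    q=stand_pts([*p[:3],0],[0,0,.144])[0]
    return np.r_[np.concatenate(r)/1.0,(q-pl)[:2]/.0025]
s=least_squares(res,[.578,-.3242,-2.6,.14],loss='soft_l1')
print(s.x,np.rad2deg(s.x[2:]),res(s.x).round(1)); p=s.x; np.save('stand.npy',p)
# overlay: top face, groove mouths, neighbours' expected rims for hanging caddies
def cad(y): # rim, relative to hook at u=.144: caddy local (x,y,z)->board (x-.055, y, .144-.057+z)
    L=[(-.055,-.028,.0),(-.055,.028,.0),(-.055,-.028,.034),(-.055,.028,.034),(.055,-.028,.06),(.055,.028,.06)]
    return [(a-.055,b+y,.087+c) for a,b,c in L]
out=[]
for c,(x,y,w_,h_) in(('side',(240,60,120,150)),('top',(370,110,190,140))):
    im=cv2.imread(f'pics/{c}0.png');k=5 if c=='side' else 4
    im=cv2.resize(im[y:y+h_,x:x+w_],None,fx=k if k==4 else 4,fy=4,interpolation=cv2.INTER_CUBIC);k=4
    pt=lambda P:tuple(int(v) for v in (px(c,P)-[x,y])*k+k/2)
    def line(a,b,col): cv2.line(im,pt(stand_pts(p,a)[0]),pt(stand_pts(p,b)[0]),col,1)
    for i,j in((0,1),(1,3),(3,2),(2,0)): line(B[i],B[j],(0,0,255))
    for u in(.144,.156): line((0,-.18,u),(0,.18,u),(0,255,0))
    for yy in(-.12,.12):
        C=cad(yy)
        for i,j in((0,1),(2,3),(4,5),(2,4),(3,5)) : line(C[i],C[j],(255,0,255))
    out.append(im)
H=max(o.shape[0] for o in out)
out=[cv2.copyMakeBorder(o,0,H-o.shape[0],0,0,0) for o in out]
o=np.hstack(out); f=min(800/o.shape[1],600/o.shape[0]); print(o.shape)
cv2.imwrite('pics/ov1.png',out[0][:600]) if 0 else cv2.imwrite('pics/ov1.png',cv2.resize(o,None,fx=f,fy=f))
E
```

```text
[ 0.5763 -0.323  -2.6024  0.1186] [-149.1072    6.7963] [ 0.7 -0.8  0.9  0.1 -0.2 -1.3  1.5 -0.3 -2.2 -2.8 -1.   1.   1.3 -1.7
 -0.2 -0.3  0.2  0.2]
(600, 1240, 3)
```

View pics/ov1.png

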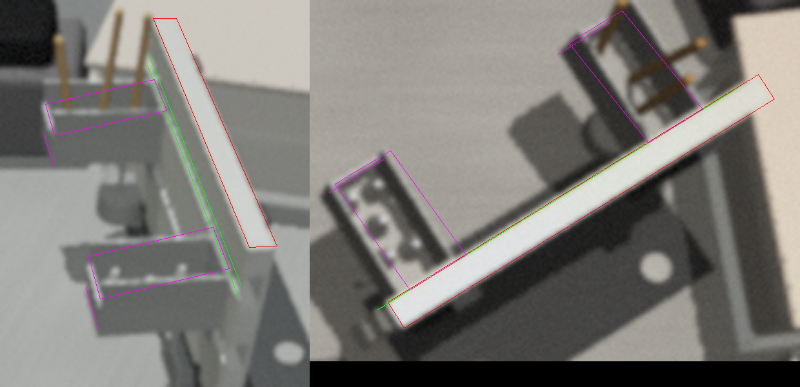

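The side panel shows the overlay matching the board (lean about 6.8°, yaw -149°). caddy_b at overlay (385,225) sits about 8 mm towards the near end of nominal, and caddy_a at (640,80) about 0 to 3 mm. So the gap centre is y≈-5 mm. Next I'll plan the hooking path in 2D and work out the first move.

```bash
cat > path.py <<'E'
# board frame mm: X into board, U up rel lower slat edge; state (X,U) of hook point H, phi tip (deg)
import numpy as np, heapq
from scipy.ndimage import distance_transform_edt, map_coordinates
res=.25; xs=np.arange(-40,30,res); us=np.arange(-60,60,res)
Xg,Ug=np.meshgrid(xs,us,indexing='ij')
def rr(X,U,lo,hi): # slat 0..4 with rounded mouth edge r=2
    return (X>=0)&(X<=4)&(U>=lo)&(U<=hi)
solid=rr(Xg,Ug,-99,-2)|(np.hypot(Xg-2,Ug+2)<=2)|rr(Xg,Ug,14,99)|(np.hypot(Xg-2,Ug-14)<=2)
solid|=(Xg>=0)&((Ug<-10)|(Ug>22))|(Xg>20)   # cavity 4..20 deep (16 mm)
D=distance_transform_edt(~solid)*res-distance_transform_edt(solid)*res
t=np.linspace(0,1,20)
seg=lambda a,b:np.outer(1-t,a)+np.outer(t,b)
P=np.vstack([seg((0,0),(9,0)),seg((9,0),(9,15.5)),seg((9,15.5),(7.5,17)),seg((7.5,17),(6,15.5)),seg((6,15.5),(6,3)),seg((6,3),(0,3)),seg((0,3),(0,3.01)),seg((0,0),(0,-57))])
def clr(X,U,f):
    f=np.deg2rad(f); c,s=np.cos(f),np.sin(f)
    x=X+P[:,0]*c+P[:,1]*s; u=U-P[:,0]*s+P[:,1]*c
    return map_coordinates(D,[(x+40)/res,(u+60)/res],order=1,mode='nearest').min()
E
python3 - <<'E'
from path import *
Xs=np.arange(-24,3.01,.5);Us=np.arange(-14,10.01,.5);F=np.arange(0,50.1,2)
C=np.array([[[clr(x,u,f) for f in F] for u in Us] for x in Xs])
def solve(start,goal):
    # widest clearance: cost sum 1/(clr)
    idx=lambda s:(int(np.argmin(abs(Xs-s[0]))),int(np.argmin(abs(Us-s[1]))),int(np.argmin(abs(F-s[2]))))
    a,b=idx(start),idx(goal); d={a:0};pr={};h=[(0,a)]
    mv=[(i,j,k) for i in(-1,0,1) for j in(-1,0,1) for k in(-1,0,1) if (i,j,k)!=(0,0,0)]
    while h:
        c0,n=heapq.heappop(h)
        if n==b:break
        if c0>d[n]:continue
        for m in mv:
            q=tuple(np.add(n,m))
            if min(q)<0 or any(v>=s for v,s in zip(q,C.shape)):continue
            c=C[q]
            if c<.0: continue
            nc=c0+np.linalg.norm(m)*(1/(min(c,3)+.05)**2)
            if nc<d.get(q,1e18): d[q]=nc;pr[q]=n;heapq.heappush(h,(nc,q))
    L=[b]
    while L[-1]!=a:L.append(pr[L[-1]])
    return L[::-1]
L=solve((-22,-12,42),(-.5,.5,0))
for n in L: print(Xs[n[0]],Us[n[1]],F[n[2]],round(C[n],2))
E
python3 - <<'E'
from fit import *
o=ctrl.get_obs(); R0=R.from_rotvec(o['tool_rot']); print(R0.as_matrix())
psi=np.deg2rad(-149.1); a=np.deg2rad(38)
xs=np.array([np.cos(psi),np.sin(psi),0]);ys=np.array([-xs[1],xs[0],0]);z=np.array([0,0,1])
tx=np.sin(a)*xs-np.cos(a)*z
for s in(1,-1):
    Rt=R.from_matrix(np.c_[tx,s*ys,np.cross(tx,s*ys)])
    rv=np.rad2deg((R0.inv()*Rt).as_rotvec()); print(s,rv,np.linalg.norm(rv))
g=np.array([.5215,.1377,0])-.003*xs+.042*z; tcp=g+.019*tx
print('tcp grasp',tcp, 'above', tcp-.15*tx, 'in tool', R0.inv().apply(tcp-.15*tx-o['tool_pos']))
E
```

```text
-22.0 -12.0 42.0 4.94
-22.0 -11.5 42.0 4.94
-22.0 -11.0 42.0 4.94
-22.0 -10.5 42.0 4.94
-22.0 -10.0 42.0 4.94
-22.0 -9.5 42.0 4.94
-22.0 -9.0 42.0 4.94
-22.0 -8.5 42.0 4.94
-22.0 -8.0 42.0 4.94
-22.0 -7.5 42.0 4.94
-22.0 -7.0 42.0 4.97
-21.5 -6.5 42.0 4.55
-21.0 -6.0 42.0 4.22
-20.5 -5.5 42.0 3.9
-20.0 -5.0 42.0 3.64
-19.5 -4.5 42.0 3.42
-19.0 -4.0 42.0 3.32
-19.0 -3.5 42.0 3.67
-19.0 -3.0 42.0 3.99
-18.5 -2.5 42.0 3.95
-18.0 -2.0 42.0 3.92
-17.5 -1.5 42.0 3.89
-17.0 -1.0 42.0 3.85
-16.5 -0.5 42.0 3.81
-16.0 0.0 42.0 3.77
-15.5 0.5 42.0 3.73
-15.0 1.0 42.0 3.39
-14.5 1.5 44.0 3.36
-14.0 2.0 44.0 3.0
-13.5 2.5 46.0 3.05
-13.0 3.0 48.0 2.82
-12.5 3.5 48.0 2.79
-12.0 4.0 50.0 2.67
-11.5 4.5 50.0 2.73
-11.0 5.0 50.0 2.6
-10.5 5.5 50.0 2.53
-10.0 5.5 50.0 2.53
-9.5 6.0 50.0 2.6
-9.0 6.5 50.0 2.65
-8.5 7.0 50.0 2.68
-8.0 7.5 50.0 2.62
-7.5 8.0 50.0 2.55
-7.0 8.0 50.0 2.52
-6.5 8.5 48.0 2.46
-6.0 8.5 46.0 2.46
-5.5 8.5 44.0 2.47
-5.0 8.5 42.0 2.5
-4.5 8.5 40.0 2.61
-4.0 8.5 38.0 2.72
-3.5 8.0 36.0 3.14
-3.0 7.5 34.0 3.2
-3.0 7.5 32.0 3.23
-3.0 7.5 30.0 3.0
-2.5 7.0 28.0 3.38
-2.5 7.0 26.0 3.13
-2.5 6.5 24.0 3.04
-2.0 6.0 22.0 3.3
-2.0 5.5 20.0 3.27
-2.0 5.0 18.0 3.08
-1.5 4.5 16.0 3.24
-1.5 4.0 14.0 2.96
-1.5 3.5 12.0 2.7
-1.5 3.0 10.0 2.35
-1.5 2.5 8.0 1.99
-1.0 2.0 6.0 1.59
-1.0 2.0 4.0 1.42
-1.0 1.5 2.0 1.21
-1.0 1.0 0.0 1.0
-0.5 0.5 0.0 0.5
[[-0.      0.3838 -0.9234]
 [-0.     -0.9234 -0.3838]
 [-1.      0.      0.    ]]
1 [ -8.0262 -37.93     2.7622] 38.868194003540765
-1 [162.6985   4.0795  56.0185] 172.12063057992583
tcp grasp [0.514  0.1332 0.027 ] above [0.5933 0.1807 0.1452] in tool [ 0.0861 -0.5641 -0.6172]
```

>>> arm_command --plan '[[[-0.025,-0.02,-0.02,0,0,0,0.085],[-0.025,-0.02,-0.02,0,0,0,0.085],[-0.025,-0.02,-0.02,0,0,0,0.085],[-0.02,-0.02,-0.02,0,0,0,0.085],[0,-0.028,-0.03,0,0,0,0.085],[0,-0.028,-0.03,0,0,0,0.085],[0,-0.028,-0.03,0,0,0,0.085],[0,-0.028,-0.03,0,0,0,0.085],[0,-0.028,-0.03,0,0,0,0.085],[0,-0.028,-0.03,0,0,0,0.085],[0,-0.028,-0.03,0,0,0,0.085],[0,-0.028,-0.03,0,0,0,0.085],[0,-0.028,-0.03,0,0,0,0.085],[0,-0.028,-0.03,0,0,0,0.085],[0,-0.028,-0.03,0,0,0,0.085],[0,-0.028,-0.03,0,0,0,0.085],[0,-0.028,-0.03,0,0,0,0.085],[0,-0.028,-0.03,0,0,0,0.085],[0,-0.028,-0.03,0,0,0,0.085],[0,-0.028,-0.03,0,0,0,0.085]]]'

```text
t: 2.37
tool_pos: [0.5596, 0.1348, 0.336]
tool_rot: [2.026, 0.379, -1.996]
contact_force: [1.4, 0.0, -0.4]
opening: 0.0849
```

```bash
cat >> fit.py <<'E'
psi=np.deg2rad(-149.1); XS=np.array([np.cos(psi),np.sin(psi),0]);YS=np.array([-XS[1],XS[0],0]);ZS=np.array([0,0,1.])
def Rtool(tilt): # deg, body away from board
    a=np.deg2rad(tilt); tx=np.sin(a)*XS-np.cos(a)*ZS
    return R.from_matrix(np.c_[tx,YS,np.cross(tx,YS)])
def delta(Rt,tcp):
    o=ctrl.get_obs(); R0=R.from_rotvec(o['tool_rot'])
    print('t',round(o['t'],2),'pos',o['tool_pos'],'F',o['contact_force'],'op',round(o['opening'],4))
    print('shift now-axes mm',R0.inv().apply(tcp-o['tool_pos'])*1e3,'shift target-axes',Rt.inv().apply(tcp-o['tool_pos'])*1e3,'turn deg',np.rad2deg((R0.inv()*Rt).as_rotvec()))
E
python3 - <<'E'
from fit import *
tx=Rtool(38).apply([1,0,0]); tcp=np.array([.5215,.1377,0])-.003*XS+.042*ZS+.019*tx
delta(Rtool(38),tcp-.1*tx)
for c in('top','side'):
    get_image(c)
    for t in('caddy','caddy_hook'):
        for r in mark_of(c,t)[:5]:
            P=w(c,r['at'])
            if np.hypot(*(P[:2]-[.5,.125]))<.08: print(c,t,r['conf'],P)
E
```

```text
t 2.37 pos [0.5596 0.1348 0.336 ] F [ 1.3532  0.0211 -0.443 ] op 0.0849
shift now-axes mm [230.1703 -27.4524 -14.8784] shift target-axes [ 168.0747  -22.1059 -158.7941] turn deg [ -9.0214 -38.6151   2.4579]
top caddy 0.75 [ 0.521   0.1383 -0.0018]
top caddy_hook 0.92 [0.4761 0.1102 0.0598]
side caddy 0.59 [ 0.5223  0.1398 -0.0007]
side caddy_hook 0.87 [0.4777 0.111  0.0568]
```

>>> arm_command --plan '[[[0,0,0,-1.15,-4.85,0.3,0.085],[0,0,0,-1.15,-4.85,0.3,0.085],[0,0,0,-1.15,-4.85,0.3,0.085],[0,0,0,-1.15,-4.85,0.3,0.085],[0,0,0,-1.15,-4.85,0.3,0.085],[0,0,0,-1.15,-4.85,0.3,0.085],[0,0,0,-1.15,-4.85,0.3,0.085],[0,0,0,-1.15,-4.85,0.3,0.085],[0.021,-0.0028,-0.02,0,0,0,0.085],[0.021,-0.0028,-0.02,0,0,0,0.085],[0.021,-0.0028,-0.02,0,0,0,0.085],[0.021,-0.0028,-0.02,0,0,0,0.085],[0.021,-0.0028,-0.02,0,0,0,0.085],[0.021,-0.0028,-0.02,0,0,0,0.085],[0.021,-0.0028,-0.02,0,0,0,0.085],[0.021,-0.0028,-0.02,0,0,0,0.085],[0,0,0,0,0,0,0.085]]]'

```text
t: 4.08
tool_pos: [0.5643, 0.1317, 0.1099]
tool_rot: [1.158, 0.291, -2.41]
contact_force: [-1.2, -0.0, -0.8]
opening: 0.0851
```

```bash
python3 - <<'E'
from fit import *
tx=Rtool(38).apply([1,0,0]); tcp=np.array([.5215,.1382,0])-.003*XS+.042*ZS+.019*tx
delta(Rtool(38),tcp)
a=get_image('side'); b=get_image('top')
f=lambda im,x,y,w_,h_:cv2.resize(im[y:y+h_,x:x+w_],(400,300),interpolation=cv2.INTER_CUBIC)
save(np.hstack([f(a,200,230,160,120),f(b,200,170,120,90)]),'above.png')
E
```

```text
t 4.08 pos [0.5643 0.1317 0.1099] F [-1.2459 -0.0216 -0.7775] op 0.0851
shift now-axes mm [ 91.5622 -26.2669 -18.1399] shift target-axes [ 91.2293 -27.5761 -17.8726] turn deg [-1.9006  0.7274  1.195 ]
```

View pics/above.png

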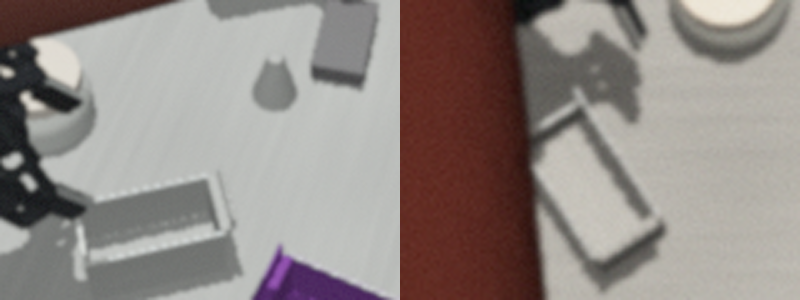

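>>> arm_command --plan '[[[0.0,-0.009,-0.006,-0.95,0.35,0.6,0.085],[0.0,-0.009,-0.006,-0.95,0.35,0.6,0.085],[0.005,-0.009,-0.006,0,0,0,0.085],[0.015,0,0,0,0,0,0.085],[0.015,0,0,0,0,0,0.085],[0.0,0,0,0,0,0,0.085]]]'

```text
t: 4.68
tool_pos: [0.5543, 0.1564, 0.0874]
tool_rot: [1.193, 0.32, -2.349]
contact_force: [-0.9, 0.5, -0.4]
opening: 0.0848
```

```bash
python3 - <<'E'
from fit import *
tx=Rtool(38).apply([1,0,0]); tcp=np.array([.5215,.1382,0])-.003*XS+.042*ZS+.019*tx
delta(Rtool(38),tcp)
E
```

```text
t 4.68 pos [0.5543 0.1564 0.0874] F [-0.8593  0.4563 -0.4282] op 0.0848
shift now-axes mm [75.9748 -1.9581  1.497 ] shift target-axes [76.0011 -1.2134 -0.7776] turn deg [-0.1735 -1.7113 -0.5623]
```

>>> arm_command --plan '[[[0.012,-0.001,0,0,-0.8,-0.3,0.085],[0.012,0,0,0,-0.8,-0.3,0.085],[0.012,0,0,0,0,0,0.085],[0.012,0,0,0,0,0,0.085],[0.012,0,0,0,0,0,0.085],[0,0,0,0,0,0,0.085]]]'

```text
t: 5.18
tool_pos: [0.5215, 0.1395, 0.0381]
tool_rot: [1.163, 0.319, -2.369]
contact_force: [-1.7, 0.9, -0.9]
opening: 0.0849
```

```bash
python3 - <<'E'
from fit import *
tx=Rtool(38).apply([1,0,0]); tcp=np.array([.5215,.1382,0])-.003*XS+.042*ZS+.019*tx
delta(Rtool(38),tcp)
E
```

```text
t 5.18 pos [0.5215 0.1395 0.0381] F [-1.7185  0.8546 -0.8925] op 0.0849
shift now-axes mm [14.4797  1.0847  0.6379] shift target-axes [14.4815  1.0984  0.5693] turn deg [-0.1079 -0.2796 -0.059 ]
```

>>> arm_command --plan '[[[0.008,0.0006,0.0003,0,0,0,0.085],[0.007,0.0005,0.0003,0,0,0,0.085],[0,0,0,0,0,0,0.085],[0,0,0,0,0,0,0.06],[0,0,0,0,0,0,0.05],[0,0,0,0,0,0,0.05],[0,0,0,0,0,0,0.05],[0,0,0,0,0,0,0.05],[0,0,0,0,0,0,0.05],[0,0,0,0,0,0,0.05],[0,0,0,0,0,0,0.05]]]' --squeeze 45

```text
t: 6.1
tool_pos: [0.5136, 0.1327, 0.0252]
tool_rot: [1.166, 0.318, -2.369]
contact_force: [0.1, -0.3, -0.8]
opening: 0.0556
```

```bash
python3 - <<'E'
from fit import *
tx=Rtool(38).apply([1,0,0]); tcp=np.array([.5215,.1382,0])-.003*XS+.042*ZS+.019*tx
delta(Rtool(38),tcp)
a=get_image('side'); b=get_image('top')
for c in('side','top'):
    for t in('caddy','caddy_hook'):
        for r in mark_of(c,t)[:5]:
            P=w(c,r['at'])
            if np.hypot(*(P[:2]-[.5,.125]))<.08: print(c,t,r['conf'],P)
E
```

```text
t 6.1 pos [0.5136 0.1327 0.0252] F [ 0.0863 -0.2782 -0.824 ] op 0.0556
shift now-axes mm [-1.9822 -0.6751  0.4117] shift target-axes [-1.9788 -0.6782  0.4231] turn deg [-0.1568 -0.3817 -0.0559]
side caddy 0.89 [ 0.5218  0.1375 -0.0035]
side caddy_hook 0.66 [0.4823 0.1101 0.0528]
top caddy 0.93 [0.5228 0.1403 0.0002]
top caddy_hook 0.94 [0.4787 0.1095 0.0586]
```

```bash
python3 - <<'E'
from fit import *
o=ctrl.get_obs(); import pickle
Rt=R.from_rotvec(o['tool_rot']); ty=Rt.apply([0,1,0]); yaw=np.arctan2(-ty[0],ty[1]); print(np.rad2deg(yaw))
C=o['tool_pos'].copy(); C[2]=0; C=C-.0117*XS
Rc=R.from_euler('z',yaw)
pickle.dump(((Rt.inv()*Rc).as_quat(),Rt.inv().apply(C-o['tool_pos'])),open('grasp.pkl','wb'))
E
cat >> fit.py <<'E'
import pickle,os
def grasp():
    q,t=pickle.load(open('grasp.pkl','rb')); return R.from_quat(q),t
def target(X,U,phi,y=-.005,dyaw=0): # mm,mm,deg
    p=np.load('stand.npy'); H=stand_pts(p,[X/1e3,y,.144+U/1e3])[0]
    Rc=R.from_euler('z',p[2])*R.from_euler('y',p[3]+np.deg2rad(phi))
    C=H-Rc.apply([.055,0,.057]); Rg,t=grasp(); Rt=Rc*Rg.inv()
    return Rt, C-Rt.apply(t)
def state():
    p=np.load('stand.npy');o=ctrl.get_obs(); Rt=R.from_rotvec(o['tool_rot']);Rg,t=grasp();Rc=Rt*Rg
    H=o['tool_pos']+Rt.apply(t)+Rc.apply([.055,0,.057])
    h=R.from_euler('z',p[2]).inv().apply(H-[p[0],p[1],.03]); l=p[3]
    X=h[0]*np.cos(l)-h[2]*np.sin(l);U=h[0]*np.sin(l)+h[2]*np.cos(l)
    F=R.from_euler('z',p[2]).inv().apply(o['contact_force'])
    Rb=R.from_euler('z',p[2])*R.from_euler('y',l); e=np.rad2deg((Rb.inv()*Rc).as_rotvec())
    print('t %.2f X %.1f y %.1f U %.1f rotvec'%(o['t'],X*1e3,h[1]*1e3,U*1e3-144),e,'F stand',F,'tq',o['wrist_torque'],'op %.4f'%o['opening'])
def go(*a,**k): Rt,tcp=target(*a,**k); delta(Rt,tcp)
E
python3 - <<'E'
from fit import *
o=ctrl.get_obs(); state(); delta(R.from_rotvec(o['tool_rot']),o['tool_pos']+[0,0,.25])
go(-90,60,42)
Rt,tcp=target(-90,60,42);print(tcp,o['tool_pos'])
E
```

```text
-149.1955622770813
t 6.40 X -139.1 y -423.3 U -133.4 rotvec [ 0.0052 -6.7963 -0.0882] F stand [-0.0436 -0.0107 -1.9973] tq [ 0.1767 -0.3525 -0.0297] op 0.0558
t 6.4 pos [0.5136 0.1327 0.0252] F [ 0.032   0.0316 -1.9973] op 0.0558
shift now-axes mm [-198.0363    0.606   152.582 ] shift target-axes [-198.0363    0.606   152.582 ] turn deg [0. 0. 0.]
t 6.4 pos [0.5136 0.1327 0.0252] F [ 0.032   0.0316 -1.9973] op 0.0558
shift now-axes mm [-143.3335  418.8728  188.5555] shift target-axes [-236.6001  418.7009   16.1852] turn deg [ 0.005  48.7964 -0.0514]
[ 0.6747 -0.2583  0.2549] [0.5136 0.1327 0.0252]
```

>>> arm_command --plan '[[[-0.004,0,0.003,0,0,0,0.05],[-0.008,0,0.006,0,0,0,0.05],[-0.014,0,0.011,0,0,0,0.05],[-0.018,0,0.014,0,0,0,0.05],[-0.018,0,0.014,0,0,0,0.05],[-0.018,0,0.014,0,0,0,0.05],[-0.018,0,0.014,0,0,0,0.05],[-0.018,0,0.014,0,0,0,0.05],[-0.018,0,0.014,0,0,0,0.05],[-0.018,0,0.014,0,0,0,0.05],[-0.018,0,0.014,0,0,0,0.05],[-0.018,0,0.014,0,0,0,0.05],[-0.015,0,0.011,0,0,0,0.05],[-0.008,0,0.006,0,0,0,0.05],[0,0,0,0,0,0,0.05]]]'

```text
t: 7.65
tool_pos: [0.51, 0.1328, 0.311]
tool_rot: [1.172, 0.323, -2.367]
contact_force: [0.5, 0.1, -3.6]
opening: 0.0559
```

```bash
python3 - <<'E'
from fit import *
state(); go(-90,70,42); go(-90,70,-6.8)
E
```

```text
t 7.65 X -169.7 y -425.1 U 150.5 rotvec [-0.1442 -6.4941 -0.0678] F stand [-0.4936  0.1416 -3.5516] tq [ 0.2597 -0.4997  0.0203] op 0.0559
t 7.65 pos [0.51   0.1328 0.311 ] F [ 0.4962  0.1319 -3.5516] op 0.0559
shift now-axes mm [ 73.1572 420.2264  19.9481] shift target-axes [ 34.3302 420.192   67.825 ] turn deg [ 0.0687 48.4942  0.0905]
t 7.65 pos [0.51   0.1328 0.311 ] F [ 0.4962  0.1319 -3.5516] op 0.0559
shift now-axes mm [113.2268 420.2428   0.8882] shift target-axes [114.3557 419.938   -0.0333] turn deg [ 0.0429 -0.3057  0.1537]
```

>>> arm_command --plan '[[[0,0.012,0,0,2,0,0.05],[0,0.022,0,0,3,0,0.05],[0,0.03,0,0,3.5,0,0.05],[0,0.03,0,0,3.5,0,0.05],[0,0.03,0,0,3.5,0,0.05],[0,0.03,0,0,3.5,0,0.05],[0,0.03,0,0,3.5,0,0.05],[0,0.03,0,0,3.5,0,0.05],[0,0.03,0,0,3.5,0,0.05],[0,0.03,0,0,3.5,0,0.05],[0,0.03,0,0,3.5,0,0.05],[0,0.03,0,0,3.5,0,0.05],[0,0.03,0,0,3.5,0,0.05],[0,0.025,0,0,2.5,0,0.05],[0,0.015,0,0,1,0,0.05],[0,0,0,0,0,0,0.05]]]'

```text
t: 8.98
tool_pos: [0.7158, -0.2258, 0.2803]
tool_rot: [2.102, 0.613, -1.774]
contact_force: [0.3, 0.8, -3.1]
opening: 0.0557
```

```bash
python3 - <<'E'
from fit import *
state(); go(-70,40,42)
E
```

```text
t 8.98 X -144.5 y -11.9 U 80.1 rotvec [-1.7559 40.9313 -0.5544] F stand [-0.6932 -0.5256 -3.1418] tq [-0.0778  0.2036  0.0024] op 0.0557
t 8.98 pos [ 0.7158 -0.2258  0.2803] F [ 0.325   0.8069 -3.1418] op 0.0557
shift now-axes mm [34.5404  7.9848 76.7339] shift target-axes [33.3377  6.8824 77.37  ] turn deg [-0.0265  1.0679  1.8006]
```

>>> arm_command --plan '[[[0.004,0.001,0.008,0,0.3,0.6,0.05],[0.006,0.001,0.014,0,0.3,0.6,0.05],[0.006,0.001,0.014,0,0.3,0.6,0.05],[0.006,0.001,0.014,0,0.3,0.3,0.05],[0.006,0.001,0.014,0,0,0,0.05],[0.006,0.001,0.014,0,0,0,0.05],[0.003,0.001,0.008,0,0,0,0.05],[0,0,0,0,0,0,0.05],[0,0,0,0,0,0,0.05]]]'

```text
t: 9.73
tool_pos: [0.6449, -0.2616, 0.2143]
tool_rot: [2.103, 0.603, -1.759]
contact_force: [0.7, 0.1, -3.0]
opening: 0.0558
```

```bash
python3 - <<'E'
from fit import *
state(); go(-35,0,42)
a=get_image('side'); b=get_image('top')
Rg,t=grasp();o=ctrl.get_obs();Rt=R.from_rotvec(o['tool_rot']);Hp=o['tool_pos']+Rt.apply(t)+(Rt*Rg).apply([.055,0,.057]);print('H kin',Hp, 'C kin',o['tool_pos']+Rt.apply(t))
for c in('side','top'):
    for k in('caddy','caddy_hook','plumb','hinge'):
        for r in mark_of(c,k)[:5]:
            P=w(c,r['at'])
            if np.hypot(*(P[:2]-[.62,-.29]))<.15: print(c,k,round(r['conf'],2),P)
f=lambda im,x,y,w_,h_:cv2.resize(im[y:y+h_,x:x+w_],(400,400),interpolation=cv2.INTER_CUBIC)
save(np.hstack([f(a,240,50,120,120),f(b,380,100,170,170)]),'near.png')
E
```

```text
t 9.73 X -58.0 y -17.3 U 23.6 rotvec [-1.1391 41.2426 -0.0743] F stand [-0.6405  0.2123 -3.0444] tq [-0.1576  0.207   0.0699] op 0.0558
t 9.73 pos [ 0.6449 -0.2616  0.2143] F [ 0.6586  0.1467 -3.0444] op 0.0558
shift now-axes mm [21.208  12.7757 24.5252] shift target-axes [21.1222 12.4816 24.7497] turn deg [0.2505 0.7571 1.0878]
H kin [ 0.6005 -0.2889  0.2039] C kin [ 0.6681 -0.2478  0.2068]
side caddy 0.59 [ 0.6666 -0.2505  0.2002]
side caddy_hook 0.89 [ 0.6043 -0.2886  0.1999]
side plumb 0.79 [ 0.5763 -0.3242  0.1734]
top caddy 0.93 [ 0.6672 -0.2501  0.2029]
top plumb 0.24 [ 0.5752 -0.3269 -0.0025]
top hinge 0.83 [ 0.5728 -0.3202  0.0272]
```

View pics/near.png

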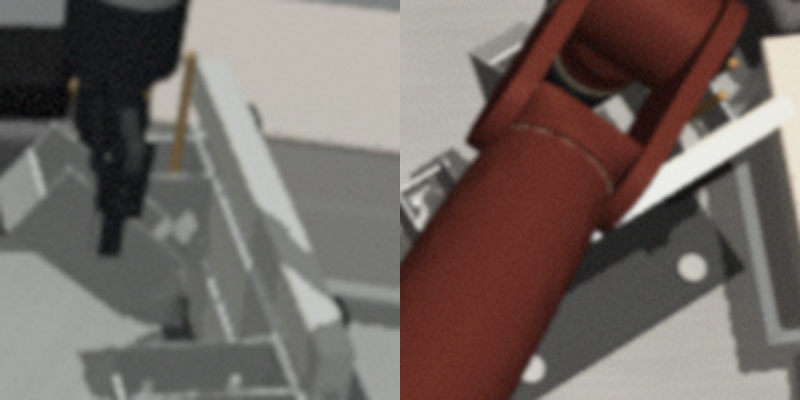

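The crop shows the caddy tipped up between the two hanging caddies, with the hook at about crop (190,225) facing the groove. Nothing is touching yet. I'll move nearer, then check the kinematic hook position against the camera.

>>> arm_command --plan '[[[0.004,0.003,0.004,0,0.3,0.4,0.05],[0.005,0.003,0.006,0,0.3,0.4,0.05],[0.005,0.003,0.006,0,0.3,0.4,0.05],[0.005,0.003,0.006,0,0,0,0.05],[0.003,0.002,0.003,0,0,0,0.05],[0,0,0,0,0,0,0.05]]]'

```text
t: 10.73
tool_pos: [0.6335, -0.2877, 0.1854]
tool_rot: [2.119, 0.579, -1.73]
contact_force: [0.8, -0.1, -3.9]
opening: 0.0554
```

```bash
cat > chk.py <<'E'
from fit import *
def kin():
    Rg,t=grasp();o=ctrl.get_obs();Rt=R.from_rotvec(o['tool_rot']);Rc=Rt*Rg;C=o['tool_pos']+Rt.apply(t);return Rc,C
def marks(n=5):
    Rc,C=kin(); H=C+Rc.apply([.055,0,.057])
    for c in('side','top'):
        D={'caddy':[],'caddy_hook':[],'plumb':[]}
        for _ in range(n):
            get_image(c)
            for k,K in(('caddy',C),('caddy_hook',H),('plumb',stand_pts([*np.load('stand.npy')[:3],0],[0,0,.144])[0])):
                for r in mark_of(c,k)[:5]:
                    P=w(c,r['at'])
                    if np.linalg.norm(P-K)<.03: D[k].append(np.array([XS,YS,ZS])@(P-K)*1e3)
        for k in D:
            if D[k]: print(c,k,len(D[k]),'seen-kin stand axes mm',np.mean(D[k],0),'sd',np.std(D[k],0))
def overlay(name,cams=(('side',(250,60,100,100)),),k=8,extra=True):
    Rc,C=kin(); p=np.load('stand.npy'); ims=[]
    for c,(x,y,w_,h_) in cams:
        im=get_image(c)[:,:,::-1]; im=cv2.resize(im[y:y+h_,x:x+w_],None,fx=k,fy=k,interpolation=cv2.INTER_CUBIC)
        pt=lambda P:tuple(int(v) for v in (px(c,P)-[x,y])*k+k/2)
        def L(a,b,col,f): cv2.line(im,pt(f(a)),pt(f(b)),col,1)
        fc=lambda a:C+Rc.apply(np.array(a)/1e3); fb=lambda a:stand_pts(p,np.array(a)/1e3)[0]
        for s in(-28,28):
            for a,b in(((-55,0),(55,0)),((55,0),(55,60)),((-55,0),(-55,34))): L((a[0],s,a[1]),(b[0],s,b[1]),(255,0,255),fc)
        for xx,zz in((55,60),(-55,34),(55,0),(-55,0)): L((xx,-28,zz),(xx,28,zz),(255,0,255),fc)
        for s in(-25,25):
            for a,b in(((55,57),(64,57)),((64,57),(64,74)),): L((a[0],s,a[1]),(b[0],s,b[1]),(0,255,255),fc)
        L((64,-25,74),(64,25,74),(0,255,255),fc)
        for u in(144,156,195): L((0,-180,u),(0,180,u),(0,255,0),fb)
        ims.append(im)
    cv2.imwrite('pics/'+name,np.hstack(ims))
E
python3 - <<'E'
from chk import *
state(); marks(); overlay('ov2.png',k=6); go(-22,-7,42)
E
```

```text
t 10.73 X -31.6 y -0.7 U -3.2 rotvec [ 0.2756 42.2318  0.3167] F stand [-0.6936  0.4806 -3.8589] tq [-0.0972  0.2493  0.0385] op 0.0554
side caddy 5 seen-kin stand axes mm [ 0.2549  2.2478 -2.2742] sd [1.8882 1.3776 2.06  ]
side caddy_hook 4 seen-kin stand axes mm [-2.8082 -0.0891 -1.2077] sd [1.2569 1.0877 1.0852]
side plumb 5 seen-kin stand axes mm [0.8946 0.9864 0.6675] sd [1.0311 1.1192 1.0768]
top caddy 5 seen-kin stand axes mm [ 1.1355  1.3432 -1.9202] sd [1.2332 1.9766 1.6271]
t 12.78 pos [ 0.6346 -0.2871  0.1874] F [ 0.2895 -0.0479 -4.1775] op 0.0552
shift now-axes mm [ 4.8219 -4.2215 11.6089] shift target-axes [ 4.9171 -4.1196 11.6056] turn deg [ 0.3141 -0.3082 -0.4502]
```

View pics/ov2.png

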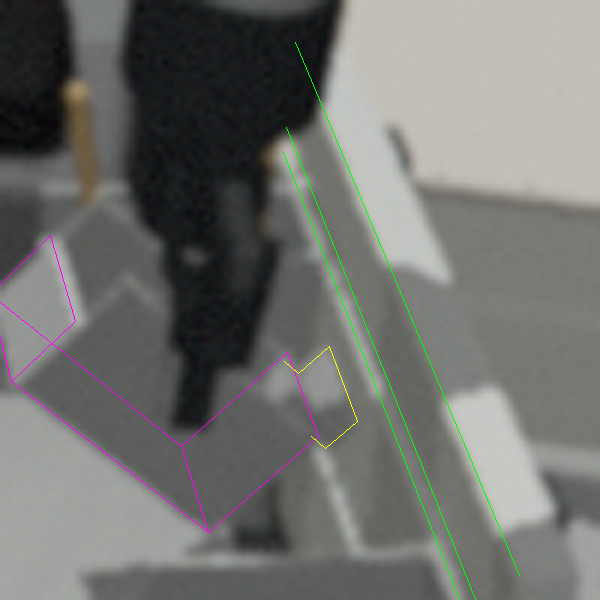

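```bash
python3 - <<'E'
from chk import *
overlay('a.png',(('side',(280,95,40,60)),),k=10)
a=cv2.imread('pics/a.png')
b=get_image('side')[95:155,280:320,::-1]; b=cv2.resize(b,None,fx=10,fy=10,interpolation=cv2.INTER_CUBIC)
b=cv2.convertScaleAbs(b,alpha=1.8,beta=-110)
cv2.imwrite('pics/zoom.png',np.hstack([a,b]))
E
```

```text
(no output)
```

View pics/zoom.png

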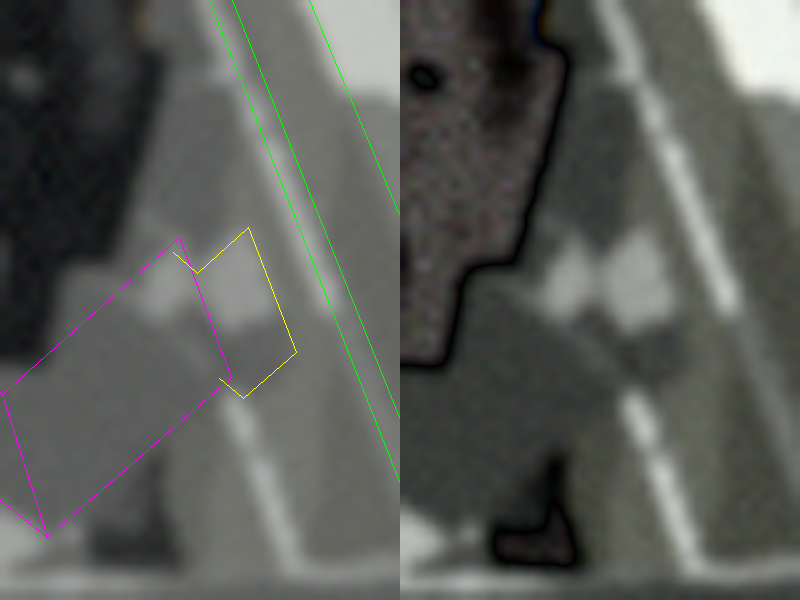

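The zoom shows the lip (about (240,290) in the left half) and the lit lower-slat edge both on their predicted lines, to within about 1 mm. The kinematic pose is good enough to enter the groove.

>>> arm_command --plan '[[[0.002,-0.002,0.004,0.1,-0.1,-0.2,0.05],[0.0025,-0.002,0.005,0.1,-0.1,-0.2,0.05],[0.001,-0.001,0.003,0,0,0,0.05],[0,0,0,0,0,0,0.05],[0,0,0,0,0,0,0.05]]]'

```text
t: 13.3
tool_pos: [0.6213, -0.2884, 0.1784]
tool_rot: [2.118, 0.583, -1.738]
contact_force: [-0.6, 0.1, -3.6]
opening: 0.0556
```

```bash
python3 - <<'E'
from fit import *
state(); go(-19,-3,42); go(-15,1,43)
E
```

```text
t 13.30 X -20.1 y -6.5 U -8.7 rotvec [-0.0422 42.0616  0.0747] F stand [ 0.4582 -0.4361 -3.5908] tq [-0.0809  0.1765 -0.0588] op 0.0556
t 13.3 pos [ 0.6213 -0.2884  0.1784] F [-0.6171  0.139  -3.5908] op 0.0556
shift now-axes mm [-5.7534  1.5559  0.67  ] shift target-axes [-5.7522  1.5587  0.674 ] turn deg [ 0.0817 -0.0617  0.0187]
t 13.3 pos [ 0.6213 -0.2884  0.1784] F [-0.6171  0.139  -3.5908] op 0.0556
shift now-axes mm [-10.9885   1.5644   4.3769] shift target-axes [-11.0581   1.5741   4.1941] turn deg [0.0834 0.9383 0.018 ]
```

>>> arm_command --plan '[[[-0.0035,0.0005,0,0,0,0,0.05],[-0.003,0.0005,0.0003,0,0,0,0.05],[0,0,0,0,0,0,0.05],[-0.002,0,0.0015,0,0.2,0,0.05],[-0.002,0,0.0015,0,0.2,0,0.05],[0,0,0,0,0,0,0.05]]]'

```text
t: 13.8
tool_pos: [0.6173, -0.2926, 0.1897]
tool_rot: [2.126, 0.585, -1.729]
contact_force: [-0.2, -0.3, -2.7]
opening: 0.0559
```

```bash
python3 - <<'E'
from fit import *
state(); go(-15,1,43); go(-11,5,50)
E
```

```text
t 13.80 X -15.9 y -5.0 U 2.7 rotvec [ 0.0079 42.5281  0.1094] F stand [ 0.3335  0.182  -2.65  ] tq [-0.073   0.1921  0.0247] op 0.0559
t 13.8 pos [ 0.6173 -0.2926  0.1897] F [-0.1928 -0.3274 -2.65  ] op 0.0559
shift now-axes mm [1.1682 0.0994 1.0786] shift target-axes [1.1592 0.1021 1.088 ] turn deg [ 0.1015  0.4717 -0.0378]
t 13.8 pos [ 0.6173 -0.2926  0.1897] F [-0.1928 -0.3274 -2.65  ] op 0.0559
shift now-axes mm [-9.6888  0.1262  5.3288] shift target-axes [-10.2996   0.1284   4.0234] turn deg [ 0.1171  7.4717 -0.042 ]
```

>>> arm_command --plan '[[[0.001,0,0.001,0,0.5,0,0.05],[0,0,0,0,0,0,0.05],[-0.0024,0,0.0011,0,1.7,0,0.05],[-0.0024,0,0.0011,0,1.7,0,0.05],[0,0,0,0,0,0,0.05]]]'

```text
t: 14.22
tool_pos: [0.6138, -0.2945, 0.1927]
tool_rot: [2.195, 0.604, -1.658]
contact_force: [0.5, -0.0, -3.4]
opening: 0.0554
```

```bash
python3 - <<'E'
from fit import *
import path
state(); go(-12.5,3.5,48); go(-10,6,50)
E
```

```text
t 14.22 X -12.9 y -5.1 U 2.4 rotvec [ 0.0054 46.6272  0.1527] F stand [-0.4105  0.2886 -3.423 ] tq [-0.183   0.2676 -0.0204] op 0.0554
t 14.22 pos [ 0.6138 -0.2945  0.1927] F [ 0.5005 -0.0369 -3.423 ] op 0.0554
shift now-axes mm [-2.4438  0.2006  0.2269] shift target-axes [-2.4487  0.1993  0.1678] turn deg [ 0.1457  1.3724 -0.0421]
t 14.22 pos [ 0.6138 -0.2945  0.1927] F [ 0.5005 -0.0369 -3.423 ] op 0.0554
shift now-axes mm [-7.1752  0.2109  2.4259] shift target-axes [-7.3057  0.2113  1.9991] turn deg [ 0.1503  3.3724 -0.0425]
```

>>> arm_command --plan '[[[-0.0022,0,0.0004,0,1.2,0,0.05],[-0.0024,0,0.0008,0,1.1,0,0.05],[-0.0022,0,0.0008,0,0.8,0,0.05],[0,0,0,0,0,0,0.05]]]'

```text
t: 14.55
tool_pos: [0.61, -0.2965, 0.1986]
tool_rot: [2.249, 0.62, -1.6]
contact_force: [0.5, -0.2, -1.6]
opening: 0.0557
```

```bash
python3 - <<'E'
from fit import *
from path import clr
state(); go(-7.5,8,50); go(-6,8.5,46)
E
```

```text
t 14.55 X -9.9 y -5.3 U 5.7 rotvec [-0.0347 49.9129  0.1573] F stand [-0.3601  0.4524 -1.5516] tq [-0.1947  0.2765 -0.0096] op 0.0557
t 14.55 pos [ 0.61   -0.2965  0.1986] F [ 0.5412 -0.2033 -1.5516] op 0.0557
shift now-axes mm [-2.8617  0.4915  1.9005] shift target-axes [-2.8646  0.4966  1.8948] turn deg [ 0.1562  0.0868 -0.0006]
t 14.55 pos [ 0.61   -0.2965  0.1986] F [ 0.5412 -0.2033 -1.5516] op 0.0557
shift now-axes mm [0.0786 0.4841 3.2968] shift target-axes [0.3034 0.4926 3.2824] turn deg [ 0.1485 -3.9132 -0.0001]
```

>>> arm_command --plan '[[[0,0,0,0,0,0,0.05],[0,0,0,0,0,0,0.05]]]'

```text
t: 14.72
tool_pos: [0.6097, -0.2968, 0.1988]
tool_rot: [2.25, 0.619, -1.6]
contact_force: [0.1, 0.0, -4.0]
opening: 0.056
```

```bash
python3 - <<'E'
from fit import *
state(); go(-7.5,8,50); go(-6,8.5,46)
E
```

```text
t 14.72 X -9.6 y -5.2 U 5.9 rotvec [-0.0051 49.9161  0.1377] F stand [-0.0848  0.0487 -3.9559] tq [-0.1462  0.2671 -0.0133] op 0.0560
t 14.72 pos [ 0.6097 -0.2968  0.1988] F [ 0.0978  0.0018 -3.9559] op 0.056
shift now-axes mm [-2.5782  0.3484  1.6515] shift target-axes [-2.5807  0.3511  1.647 ] turn deg [ 0.1315  0.0836 -0.0244]
t 14.72 pos [ 0.6097 -0.2968  0.1988] F [ 0.0978  0.0018 -3.9559] op 0.056
shift now-axes mm [0.3621 0.3404 3.0479] shift target-axes [0.5692 0.3471 3.0153] turn deg [ 0.1229 -3.9164 -0.0231]
```

Free, no contact. I'll go on deeper and start the swing down.

>>> arm_command --plan '[[[-0.0013,0.0002,0.0009,0,0,0,0.05],[-0.0013,0.0001,0.0009,0,0,0,0.05],[0,0,0,0,0,0,0.05],[0.0015,0,0.0008,0,-2,0,0.05],[0.0015,0,0.0008,0,-2,0,0.05],[0,0,0,0,0,0,0.05]]]'

```text
t: 15.22
tool_pos: [0.6071, -0.2988, 0.1975]
tool_rot: [2.181, 0.6, -1.674]
contact_force: [0.6, -0.0, -2.6]
opening: 0.0561
```

```bash
python3 - <<'E'
from fit import *
state(); go(-6,8.5,46);go(-4,8.5,38); go(-3,7.5,30)
E
```

```text
t 15.22 X -5.4 y -4.9 U 8.8 rotvec [ 0.0014 45.7621  0.1194] F stand [-0.5281  0.3317 -2.5752] tq [-0.1525  0.1612 -0.0241] op 0.0561
t 15.22 pos [ 0.6071 -0.2988  0.1975] F [ 0.6235 -0.0135 -2.5752] op 0.0561
shift now-axes mm [ 0.1735 -0.0287 -0.5116] shift target-axes [ 0.1756 -0.0296 -0.5108] turn deg [ 0.1126  0.2376 -0.031 ]
t 15.22 pos [ 0.6071 -0.2988  0.1975] F [ 0.6235 -0.0135 -2.5752] op 0.0561
shift now-axes mm [ 7.3759 -0.0475  1.7842] shift target-axes [ 7.5493 -0.0419  0.7717] turn deg [ 0.0949 -7.7624 -0.0269]
t 15.22 pos [ 0.6071 -0.2988  0.1975] F [ 0.6235 -0.0135 -2.5752] op 0.0561
shift now-axes mm [15.5931 -0.0689  4.2707] shift target-axes [16.1669 -0.0598 -0.1256] turn deg [  0.0768 -15.7624  -0.0227]
```

>>> arm_command --plan '[[[0.0016,0,0.0003,0,-1.6,0,0.05],[0.0016,0,0.0002,0,-1.6,0,0.05],[0.0016,0,0.0002,0,-1.6,0,0.05],[0.0016,0,0.0002,0,-1.6,0,0.05],[0.0012,0,0.0002,0,-1.3,0,0.05],[0,0,0,0,0,0,0.05],[0,0,0,0,0,0,0.05]]]'

```text
t: 15.8
tool_pos: [0.6084, -0.2979, 0.1897]
tool_rot: [2.048, 0.565, -1.803]
contact_force: [-0.9, -0.2, -3.4]
opening: 0.0559
```

```bash
python3 - <<'E'
from fit import *
state(); go(-4,8.5,38); go(-3,7.5,30); go(-2,6,22)
E
```

```text
t 15.80 X -5.4 y -5.0 U 8.1 rotvec [-0.0634 38.0732  0.1282] F stand [ 0.8437 -0.3233 -3.3719] tq [-0.0822  0.1264 -0.017 ] op 0.0559
t 15.8 pos [ 0.6084 -0.2979  0.1897] F [-0.89   -0.1557 -3.3719] op 0.0559
shift now-axes mm [-0.3611  0.107   1.3498] shift target-axes [-0.3594  0.1104  1.35  ] turn deg [ 0.139  -0.0735  0.0189]
t 15.8 pos [ 0.6084 -0.2979  0.1897] F [-0.89   -0.1557 -3.3719] op 0.0559
shift now-axes mm [8.1149 0.0922 2.7145] shift target-axes [8.4157 0.0939 1.5477] turn deg [ 0.1247 -8.0735  0.021 ]
t 15.8 pos [ 0.6084 -0.2979  0.1897] F [-0.89   -0.1557 -3.3719] op 0.0559
shift now-axes mm [16.9684  0.0759  5.1213] shift target-axes [17.723   0.074   0.2229] turn deg [  0.11   -16.0735   0.023 ]
```

>>> arm_command --plan '[[[0.0014,0,0.0009,0,-1.6,0,0.05],[0.0017,0,0.0006,0,-1.6,0,0.05],[0.0017,0,0.0004,0,-1.6,0,0.05],[0.0017,0,0.0003,0,-1.6,0,0.05],[0.0015,0,0.0003,0,-1.6,0,0.05],[0,0,0,0,0,0,0.05],[0,0,0,0,0,0,0.05]]]'

```text
t: 16.38
tool_pos: [0.6061, -0.2997, 0.1816]
tool_rot: [1.905, 0.524, -1.928]
contact_force: [-0.1, 0.3, -3.3]
opening: 0.0558
```

```bash
python3 - <<'E'
from fit import *
state(); go(-3,7.5,30); go(-2,6,22); go(-1.5,4.5,16)
E
```

```text
t 16.38 X -1.7 y -4.7 U 7.8 rotvec [-0.0551 30.126  -0.0298] F stand [-0.0484 -0.3171 -3.3186] tq [-0.0037 -0.0078  0.028 ] op 0.0558
t 16.38 pos [ 0.6061 -0.2997  0.1816] F [-0.1213  0.297  -3.3186] op 0.0558
shift now-axes mm [ 0.2532 -0.3156 -1.284 ] shift target-axes [ 0.25   -0.3157 -1.2846] turn deg [-0.0065 -0.1259  0.0618]
t 16.38 pos [ 0.6061 -0.2997  0.1816] F [-0.1213  0.297  -3.3186] op 0.0558
shift now-axes mm [ 9.3545 -0.3215 -0.1245] shift target-axes [ 9.2425 -0.3333 -1.4455] turn deg [-0.0176 -8.1258  0.0739]
t 16.38 pos [ 0.6061 -0.2997  0.1816] F [-0.1213  0.297  -3.3186] op 0.0558
shift now-axes mm [16.4465 -0.3255  1.1308] shift target-axes [16.2247 -0.3488 -2.9173] turn deg [ -0.0259 -14.1258   0.0829]
```

>>> arm_command --plan '[[[0.0018,0,-0.0005,0,-1.6,0,0.05],[0.0019,0,-0.0002,0,-1.6,0,0.05],[0.0019,0,-0.0001,0,-1.6,0,0.05],[0.0019,0,0,0,-1.6,0,0.05],[0.0018,0,0,0,-1.6,0,0.05],[0,0,0,0,0,0,0.05],[0,0,0,0,0,0,0.05]]]'

```text
t: 16.97
tool_pos: [0.6062, -0.3003, 0.172]
tool_rot: [1.746, 0.477, -2.05]
contact_force: [0.7, -0.1, -3.0]
opening: 0.0555
```

```bash
python3 - <<'E'
from fit import *
state(); go(-2,6,22); go(-1.5,4.5,16); go(-1.5,3,10)
E
```

```text
t 16.97 X -1.9 y -4.2 U 6.1 rotvec [ 0.0208 21.6395 -0.1483] F stand [-0.5595  0.41   -2.9994] tq [ 0.1116 -0.1316  0.0045] op 0.0555
t 16.97 pos [ 0.6062 -0.3003  0.172 ] F [ 0.6906 -0.0645 -2.9994] op 0.0555
shift now-axes mm [-0.2448 -0.8859 -0.1036] shift target-axes [-0.2448 -0.8855 -0.1073] turn deg [-0.1403  0.3608  0.047 ]
t 16.97 pos [ 0.6062 -0.3003  0.172 ] F [ 0.6906 -0.0645 -2.9994] op 0.0555
shift now-axes mm [ 6.9549 -0.8929  0.0913] shift target-axes [ 6.9291 -0.9    -0.5948] turn deg [-0.1492 -5.6392  0.0632]
t 16.97 pos [ 0.6062 -0.3003  0.172 ] F [ 0.6906 -0.0645 -2.9994] op 0.0555
shift now-axes mm [13.9729 -0.8994  0.3923] shift target-axes [13.7632 -0.9158 -2.4371] turn deg [ -0.1579 -11.6392   0.0793]
```

>>> arm_command --plan '[[[0.0019,0,0,0,-1.6,0,0.05],[0.002,0,0,0,-1.6,0,0.05],[0.0019,0,0,0,-1.6,0,0.05],[0.0019,0,0,0,-1.6,0,0.05],[0.0019,0,0,0,-1.6,0,0.05],[0.0019,0,0,0,-1.6,0,0.05],[0,0,0,0,0,0,0.05],[0,0,0,0,0,0,0.05]]]'

```text
t: 17.63
tool_pos: [0.6045, -0.3017, 0.1597]
tool_rot: [1.539, 0.419, -2.184]
contact_force: [0.5, 0.1, -3.1]
opening: 0.0557
```

```bash
python3 - <<'E'
from fit import *
state(); go(-1.5,3,10); go(-1.2,2,5); go(-1,1,0)
E
```

```text
t 17.63 X -1.6 y -4.0 U 3.5 rotvec [ 0.0521 11.1458 -0.1776] F stand [-0.4992  0.1678 -3.0551] tq [ 0.1993 -0.2719  0.0385] op 0.0557
t 17.63 pos [ 0.6045 -0.3017  0.1597] F [ 0.5145  0.1123 -3.0551] op 0.0557
shift now-axes mm [ 1.5395 -1.1704 -0.1285] shift target-axes [ 1.5355 -1.1714 -0.1629] turn deg [-0.1796 -1.1453  0.0534]
t 17.63 pos [ 0.6045 -0.3017  0.1597] F [ 0.5145  0.1123 -3.0551] op 0.0557
shift now-axes mm [ 7.2498 -1.1763 -0.1175] shift target-axes [ 7.1939 -1.1833 -0.8967] turn deg [-0.1869 -6.1453  0.0686]
t 17.63 pos [ 0.6045 -0.3017  0.1597] F [ 0.5145  0.1123 -3.0551] op 0.0557
shift now-axes mm [12.8813 -1.1807  0.2112] shift target-axes [12.6771 -1.1959 -2.2865] turn deg [ -0.1939 -11.1453   0.0836]
```

>>> arm_command --plan '[[[0.0017,0,0,0,-1.4,0,0.05],[0.0017,0,0,0,-1.4,0,0.05],[0.0016,0,0,0,-1.4,0,0.05],[0.0016,0,0,0,-1.4,0,0.05],[0,0,0,0,0,0,0.05],[0,0,0,0,0,0,0.05]]]'

```text
t: 18.13
tool_pos: [0.6031, -0.3026, 0.1534]
tool_rot: [1.416, 0.384, -2.252]
contact_force: [1.2, 0.2, -2.7]
opening: 0.0553
```

```bash
python3 - <<'E'
from fit import *
state(); go(-1.2,2,5); go(-1.2,2,0); go(-1,1,0)
E
```

```text
t 18.13 X -1.8 y -4.0 U 2.4 rotvec [ 0.0853  5.0802 -0.1838] F stand [-1.1259  0.4962 -2.6675] tq [ 0.2832 -0.3679  0.0088] op 0.0553
t 18.13 pos [ 0.6031 -0.3026  0.1534] F [ 1.221   0.1522 -2.6675] op 0.0553
shift now-axes mm [ 0.7414 -1.2317  0.3463] shift target-axes [ 0.7411 -1.2333  0.3409] turn deg [-0.1995 -0.0798  0.036 ]
t 18.13 pos [ 0.6031 -0.3026  0.1534] F [ 1.221   0.1522 -2.6675] op 0.0553
shift now-axes mm [ 5.4255 -1.2372  0.4473] shift target-axes [ 5.4425 -1.2429 -0.0393] turn deg [-0.2074 -5.0798  0.0521]
t 18.13 pos [ 0.6031 -0.3026  0.1534] F [ 1.221   0.1522 -2.6675] op 0.0553
shift now-axes mm [ 6.3761 -1.2403  0.0781] shift target-axes [ 6.3567 -1.2453 -0.4912] turn deg [-0.2074 -5.0798  0.0521]
```

>>> arm_command --plan '[[[0.0008,0,-0.0004,0,-0.3,0,0.05],[0.0008,0,-0.0004,0,-0.3,0,0.05],[0,0,0,0,0,0,0.05],[0,0,0,0,0,0,0.05]]]'

```text
t: 18.47
tool_pos: [0.6031, -0.3029, 0.1517]
tool_rot: [1.403, 0.38, -2.259]
contact_force: [1.2, 1.1, -3.0]
opening: 0.0557
```

```bash
python3 - <<'E'
from fit import *
state(); go(-1.2,0,2);go(-1.2,0,0)
E
```

```text
t 18.47 X -1.9 y -3.7 U 1.2 rotvec [ 0.112   4.4378 -0.2015] F stand [-1.6354 -0.3453 -3.0394] tq [ 0.3101 -0.4673 -0.0575] op 0.0557
t 18.47 pos [ 0.6031 -0.3029  0.1517] F [ 1.2261  1.136  -3.0394] op 0.0557
shift now-axes mm [ 3.6679 -1.5008 -0.0765] shift target-axes [ 3.6604 -1.5023 -0.2385] turn deg [-0.2331 -2.4373  0.0339]
t 18.47 pos [ 0.6031 -0.3029  0.1517] F [ 1.2261  1.136  -3.0394] op 0.0557
shift now-axes mm [ 5.5413 -1.5032 -0.0081] shift target-axes [ 5.5227 -1.5062 -0.4429] turn deg [-0.2365 -4.4373  0.0408]
```

>>> arm_command --plan '[[[0.0006,-0.0003,-0.0005,0,0,0,0.05],[0.0005,-0.0002,-0.0005,0,0,0,0.05],[0,0,0,0,0,0,0.05],[0,0,0,0,0,0,0.05]]]'

```text
t: 18.8
tool_pos: [0.6032, -0.3027, 0.151]
tool_rot: [1.404, 0.378, -2.259]
contact_force: [0.9, 0.5, -2.6]
opening: 0.0557
```

```bash
python3 - <<'E'
from chk import *
state(); go(-1.2,0,2)
overlay('a.png',(('side',(270,85,60,75)),),k=8)
a=cv2.imread('pics/a.png')[:,:400]
b=get_image('side')[85:160,270:320,::-1]; b=cv2.resize(b,None,fx=8,fy=8,interpolation=cv2.INTER_CUBIC)
cv2.imwrite('pics/zoom2.png',np.hstack([a,cv2.convertScaleAbs(b,alpha=1.6,beta=-80)]))
E
```

```text
t 18.80 X -2.0 y -3.9 U 0.4 rotvec [ 0.185   4.467  -0.2182] F stand [-1.0484  0.091  -2.6487] tq [ 0.3184 -0.4898 -0.0208] op 0.0557
t 18.8 pos [ 0.6032 -0.3027  0.151 ] F [ 0.9464  0.4602 -2.6487] op 0.0557
shift now-axes mm [ 3.1166 -1.3692  0.4342] shift target-axes [ 3.1326 -1.3702  0.2927] turn deg [-0.2901 -2.4665 -0.0147]
```

View pics/zoom2.png

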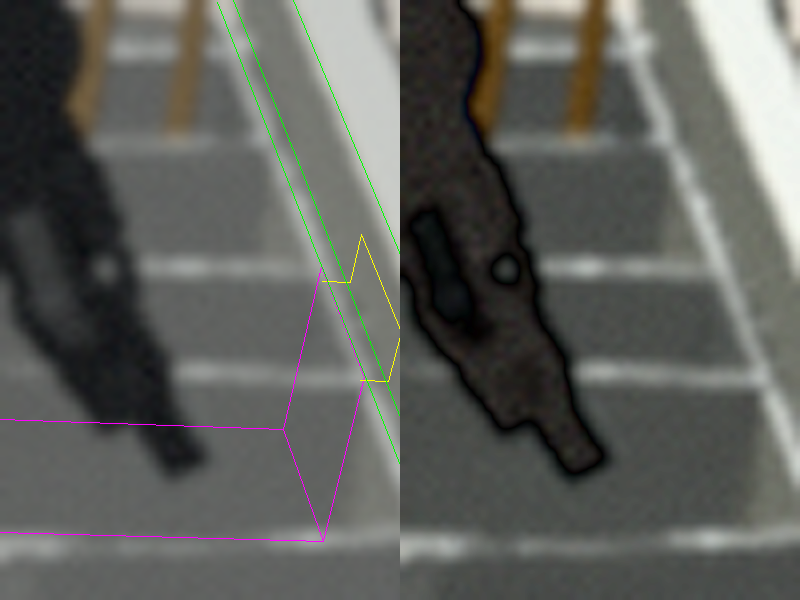

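The zoom shows the hook engaged: the lip is hidden behind the slat and the rim at (365,380) sits on its predicted line. I'll go on swinging down in small steps.

>>> arm_command --plan '[[[0.0013,0,0.0001,0,-1.0,0,0.05],[0.0012,0,0.0001,0,-1.0,0,0.05],[0,0,0,0,0,0,0.05],[0,0,0,0,0,0,0.05]]]'

```text
t: 19.23
tool_pos: [0.6026, -0.3031, 0.1489]
tool_rot: [1.359, 0.366, -2.281]
contact_force: [0.7, 1.0, -1.4]
opening: 0.0557
```

```bash
python3 - <<'E'
from fit import *
state(); go(-1.2,0,1); go(-1,0,0); go(-1,-.7,0)
E
```

```text
t 19.23 X -2.1 y -3.9 U 0.2 rotvec [ 0.2085  2.3179 -0.1918] F stand [-1.1412 -0.4664 -1.3847] tq [ 0.2978 -0.3302 -0.0121] op 0.0557
t 19.23 pos [ 0.6026 -0.3031  0.1489] F [ 0.7399  0.9862 -1.3847] op 0.0557
shift now-axes mm [ 1.8897 -1.4008  0.6029] shift target-axes [ 1.9041 -1.402   0.5524] turn deg [-0.2813 -1.3175 -0.0486]
t 19.23 pos [ 0.6026 -0.3031  0.1489] F [ 0.7399  0.9862 -1.3847] op 0.0557
shift now-axes mm [ 2.9425 -1.4027  0.7739] shift target-axes [ 2.9724 -1.4039  0.6473] turn deg [-0.2836 -2.3175 -0.0447]
t 19.23 pos [ 0.6026 -0.3031  0.1489] F [ 0.7399  0.9862 -1.3847] op 0.0557
shift now-axes mm [ 3.5138 -1.4069  0.3695] shift target-axes [ 3.5269 -1.4056  0.2201] turn deg [-0.2836 -2.3175 -0.0447]
```

>>> arm_command --plan '[[[0.0012,0,0.0001,0,-1.1,0,0.05],[0.0011,0,0.0001,0,-1.1,0,0.05],[0,0,0,0,0,0,0.05],[0,0,0,0,0,0,0.05]]]'

```text
t: 19.57
tool_pos: [0.6018, -0.3036, 0.1467]
tool_rot: [1.309, 0.352, -2.305]
contact_force: [0.9, 0.8, -0.7]
opening: 0.0558
```

```bash
python3 - <<'E'
from fit import *
state(); go(-2,0,-1);go(-1,0,0)
E
```

```text
t 19.57 X -2.2 y -3.8 U 0.0 rotvec [ 0.2154 -0.108  -0.1742] F stand [-1.1902 -0.1939 -0.6672] tq [ 0.2578 -0.3406 -0.0395] op 0.0558
t 19.57 pos [ 0.6018 -0.3036  0.1467] F [ 0.9218  0.7775 -0.6672] op 0.0558
shift now-axes mm [ 0.9448 -1.4462  0.1359] shift target-axes [ 0.9482 -1.4458  0.1144] turn deg [-0.2717 -0.8915 -0.0606]
t 19.57 pos [ 0.6018 -0.3036  0.1467] F [ 0.9218  0.7775 -0.6672] op 0.0558
shift now-axes mm [ 0.6194 -1.4402  0.9425] shift target-axes [ 0.6193 -1.4439  0.9369] turn deg [-0.2692  0.1084 -0.0645]
```

>>> arm_command --plan '[[[0.0003,0,0.0006,0,0,0,0.05],[0,0,0,0,0,0,0.05],[0.0002,0,0.0005,0,0,0,0.05],[0,0,0,0,0,0,0.05],[0,0,0,0,0,0,0.05]]]'

```text
t: 19.98
tool_pos: [0.6018, -0.3036, 0.147]
tool_rot: [1.313, 0.353, -2.303]
contact_force: [3.6, 0.9, -2.7]
opening: 0.0555
```

```bash
python3 - <<'E'
from fit import *
state(); go(-1,0,0); go(0,0,0); go(-1,0,-2)
E
```

```text
t 19.98 X -2.2 y -3.8 U 0.1 rotvec [ 0.2466  0.0874 -0.1356] F stand [-3.5938  1.0515 -2.7406] tq [ 0.4601 -0.6955 -0.0821] op 0.0555
t 19.98 pos [ 0.6018 -0.3036  0.147 ] F [ 3.6238  0.9429 -2.7406] op 0.0555
shift now-axes mm [ 0.8867 -1.4283  0.8576] shift target-axes [ 0.8908 -1.4304  0.8499] turn deg [-0.2581 -0.0871 -0.1125]
t 19.98 pos [ 0.6018 -0.3036  0.147 ] F [ 3.6238  0.9429 -2.7406] op 0.0555
shift now-axes mm [ 1.4958 -1.4259  1.6507] shift target-axes [ 1.5011 -1.4304  1.642 ] turn deg [-0.2581 -0.0871 -0.1125]
t 19.98 pos [ 0.6018 -0.3036  0.147 ] F [ 3.6238  0.9429 -2.7406] op 0.0555
shift now-axes mm [ 2.7612 -1.4356  0.8492] shift target-axes [ 2.7928 -1.4342  0.7415] turn deg [-0.2638 -2.0871 -0.105 ]
```

>>> arm_command --plan '[[[0.0,0,-0.0006,0,0,0,0.05],[0.0005,0,-0.0002,0,0,0,0.05],[0,0,0,0,0,0,0.05],[0,0,0,0,0,0,0.05]]]'

```text
t: 20.32
tool_pos: [0.6019, -0.3036, 0.147]
tool_rot: [1.312, 0.351, -2.304]
contact_force: [2.7, 1.2, -2.5]
opening: 0.0557
```

```bash
python3 - <<'E'
from fit import *
state(); go(-2.3,0,-1)
E
```

```text
t 20.32 X -2.2 y -3.8 U 0.1 rotvec [ 0.2677  0.0356 -0.1783] F stand [-2.9043  0.3469 -2.49  ] tq [ 0.4768 -0.5553 -0.1787] op 0.0557
t 20.32 pos [ 0.6019 -0.3036  0.147 ] F [ 2.6703  1.1935 -2.49  ] op 0.0557
shift now-axes mm [ 0.9899 -1.5011 -0.1597] shift target-axes [ 0.9894 -1.4984 -0.1856] turn deg [-0.3075 -1.0351 -0.0991]
```

>>> arm_command --plan '[[[0.001,0,-0.0004,0,-1.0,0,0.05],[0.0003,0,-0.0003,0,0,0,0.05],[0,0,0,0,0,0,0.05],[0,0,0,0,0,0,0.05]]]'

```text
t: 20.65
tool_pos: [0.6021, -0.3037, 0.1461]
tool_rot: [1.29, 0.344, -2.314]
contact_force: [2.0, 1.9, -1.2]
opening: 0.0553
```

```bash
python3 - <<'E'
from fit import *
state(); go(-2.3,0,-2)
E
```

```text
t 20.65 X -2.9 y -3.6 U 0.0 rotvec [ 0.3    -1.0481 -0.1862] F stand [-2.7483 -0.6209 -1.2013] tq [ 0.4145 -0.5942 -0.0949] op 0.0553
t 20.65 pos [ 0.6021 -0.3037  0.1461] F [ 2.0396  1.9439 -1.2013] op 0.0553
shift now-axes mm [ 1.2634 -1.6856  0.4095] shift target-axes [ 1.2734 -1.6854  0.3786] turn deg [-0.3345 -0.9515 -0.1168]
```

The web is carrying the weight and the bottom of the back is touching the face at about 3 N. I'll ease the grip first, then open gradually.

>>> arm_command --plan '[[[0.0003,0,-0.0004,0,0,0,0.05],[0,0,0,0,0,0,0.05],[0,0,0,0,0,0,0.05],[0,0,0,0,0,0,0.05]]]' --squeeze 20

```text
t: 20.98
tool_pos: [0.6022, -0.3037, 0.146]
tool_rot: [1.289, 0.344, -2.315]
contact_force: [1.3, 2.1, -0.9]
opening: 0.0554
```

```bash
python3 - <<'E'
from chk import *
state(); marks(2)
E
```

```text
t 20.98 X -2.9 y -3.6 U -0.0 rotvec [ 0.3031 -1.0784 -0.2052] F stand [-2.1771 -1.1893 -0.9382] tq [ 0.5102 -0.5109 -0.1556] op 0.0554
side caddy 2 seen-kin stand axes mm [ 2.899   1.3946 -2.5073] sd [0.5754 0.2855 2.4884]
side caddy_hook 2 seen-kin stand axes mm [-1.2434  0.9957 -2.0359] sd [0.2115 0.658  0.536 ]
side plumb 2 seen-kin stand axes mm [1.9895 0.3098 2.2671] sd [0.4214 1.612  0.9626]
top caddy 2 seen-kin stand axes mm [ 1.5434  0.571  -2.3282] sd [0.2283 0.19   0.452 ]
top caddy_hook 2 seen-kin stand axes mm [-0.3937 -0.0805  3.0823] sd [0.485  1.0424 0.9928]
top plumb 1 seen-kin stand axes mm [-0.9636  3.1736  5.183 ] sd [0. 0. 0.]
```

>>> arm_command --plan '[[[0,0,0,0,0,0,0.0555],[0,0,0,0,0,0,0.056],[0,0,0,0,0,0,0.0565],[0,0,0,0,0,0,0.057],[0,0,0,0,0,0,0.0575],[0,0,0,0,0,0,0.058],[0,0,0,0,0,0,0.059],[0,0,0,0,0,0,0.061],[0,0,0,0,0,0,0.064],[0,0,0,0,0,0,0.067],[0,0,0,0,0,0,0.07],[0,0,0,0,0,0,0.07],[0,0,0,0,0,0,0.07]]]'

```text
t: 22.87
tool_pos: [0.6006, -0.3064, 0.1475]
tool_rot: [1.283, 0.338, -2.318]
contact_force: [0.1, -0.1, -0.7]
opening: 0.07
```

```bash
python3 - <<'E'
from chk import *
state(); marks(2)
a=get_image('side')[60:180,230:350]; save(cv2.resize(a,None,fx=5,fy=5,interpolation=cv2.INTER_CUBIC),'rel.png')
E
```

```text
t 22.87 X -0.6 y -2.3 U 2.0 rotvec [ 0.4586 -1.404  -0.2645] F stand [-0.0685  0.1506 -0.6512] tq [ 0.1821 -0.188   0.0302] op 0.0700
side caddy 2 seen-kin stand axes mm [-0.5712 -0.2079 -4.2287] sd [0.9034 1.0749 1.2098]
side caddy_hook 2 seen-kin stand axes mm [-4.3022 -0.1617 -4.7286] sd [1.5282 0.3792 0.1608]
side plumb 2 seen-kin stand axes mm [ 0.3665 -0.0906  1.3626] sd [0.0494 0.0787 0.952 ]
top caddy 2 seen-kin stand axes mm [-2.2039  1.6545 -4.58  ] sd [0.9079 0.6473 1.1766]
top caddy_hook 2 seen-kin stand axes mm [-1.3648 -0.1391 -1.9649] sd [1.4835 2.5475 0.1927]
top plumb 2 seen-kin stand axes mm [0.9705 2.3663 1.4993] sd [0.939  0.3435 0.7502]
```

View pics/rel.png

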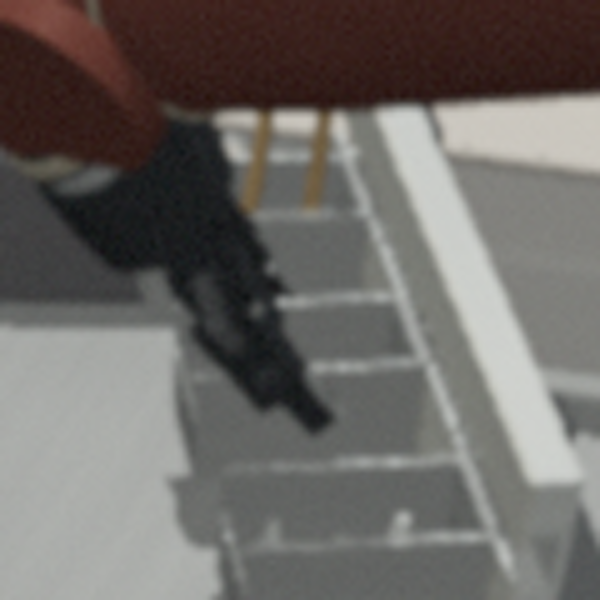

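Released. The caddy stayed put, its rims at (350,365) level and parallel with its neighbours'. I'll retract straight back along the fingers.

>>> arm_command --plan '[[[-0.003,0,0,0,0,0,0.07],[-0.006,0,0,0,0,0,0.07],[-0.01,0,0,0,0,0,0.07],[-0.015,0,0,0,0,0,0.07],[-0.015,0,0,0,0,0,0.07],[-0.015,0,0,0,0,0,0.07],[-0.02,0,0,0,0,0,0.07],[-0.02,0,0,0,0,0,0.07],[-0.02,0,0,0,0,0,0.07],[-0.02,0,0,0,0,0,0.07],[-0.02,0,0,0,0,0,0.07],[-0.02,0,0,0,0,0,0.07],[-0.02,0,0.01,0,0,0,0.07],[-0.01,0,0,0,0,0,0.07],[0,0,0,0,0,0,0.07],[0,0,0,0,0,0,0.07]]]'

```text
t: 25.05
tool_pos: [0.7016, -0.2411, 0.3622]
tool_rot: [1.299, 0.332, -2.302]
contact_force: [-0.2, -0.5, -1.2]
opening: 0.0701
```

```bash
python3 - <<'E'
from chk import *
o=ctrl.get_obs(); print(o['t'],o['tool_pos'],o['contact_force'])
p=np.load('stand.npy')
for c in('side','top'):
    get_image(c)
    for k in('caddy','caddy_hook'):
        for r in mark_of(c,k)[:8]:
            P=w(c,r['at']); d=np.array([XS,YS,ZS])@(P-[p[0],p[1],.03])*1e3; l=p[3]
            if abs(d[0])<150: print(c,k,round(r['conf'],2),'board X,y,U mm',d[0]*np.cos(l)-d[2]*np.sin(l),d[1],d[0]*np.sin(l)+d[2]*np.cos(l))
a=get_image('side')[60:180,230:350]; b=get_image('top')[100:250,380:560]
save(np.hstack([cv2.resize(a,(400,400),interpolation=cv2.INTER_CUBIC),cv2.resize(b,(400,400),interpolation=cv2.INTER_CUBIC)]),'fin.png')
E
```

```text
25.05 [ 0.7016 -0.2411  0.3622] [-0.2135 -0.5124 -1.1721]
side caddy 0.91 board X,y,U mm -53.651484767243076 -0.915060986365329 83.24839092056949
side caddy 0.78 board X,y,U mm -59.21608802993273 -534.2195871833048 -38.01301072227287
side caddy_hook 0.85 board X,y,U mm -110.0625239389197 -498.09737905024537 13.562041725060759
side caddy_hook 0.63 board X,y,U mm -6.351660700451051 -1.299843611106693 141.85204768004326
top caddy 0.92 board X,y,U mm -9.759708400095432 -717.9554722574605 -34.54777917749899
top caddy 0.8 board X,y,U mm -55.20213351431016 -2.9338166857854353 83.38829699633239
top caddy_hook 0.94 board X,y,U mm -51.486728231474046 -754.7523501369081 22.2185452967594
top caddy_hook 0.56 board X,y,U mm -4.127428006026836 -4.708508011235071 145.86393167051145
top caddy_hook 0.55 board X,y,U mm -111.17158129325496 -496.861270714632 15.648197558099955
```

View pics/fin.png

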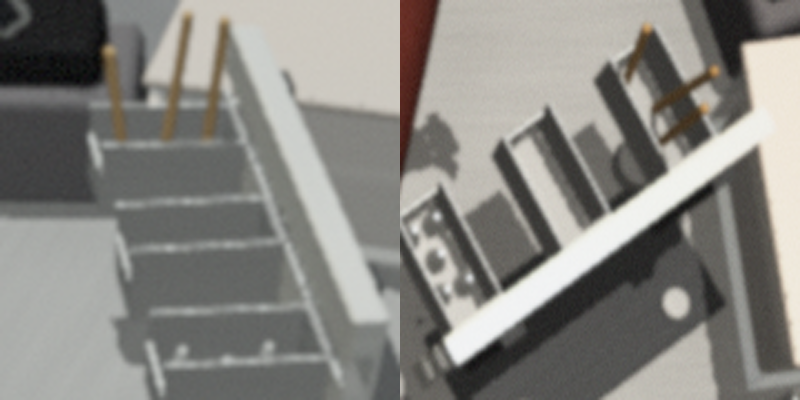

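The final view shows the caddy hanging between its neighbours at side (195,245) and top (550,180). It sits level and parallel with them, at the same distance from the board, and the gripper is clear. I'm handing in.

```bash
python3 -c "
from station import *
print(finish_job())"
```

```text
the job is handed in; nothing more can be done
None
```

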